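# Stack two boards on spacer sticks to dry and sort the spare sticks

### The arm

A 6-joint arm with a two-finger parallel gripper is mounted at the origin on the work surface. World frame = base frame: x ahead of the robot, y to its left, z up, the work surface at z = 0. Lengths are in m, angles in rad, forces in N, time in s.
With the tool pointing down it reaches from about 0.325 to 0.9 m from the base axis. Payload 6.1 kg.
Tool frame: the origin (TCP) lies at the very end of the fingers, on their centre line; the grasp point (between the pads) lies 19 mm behind it; z points along the fingers, y is the line along which they close (so a half turn about z gives the same grasp; the last joint's range is limited). The gripper opens to 87 mm and grips with 3 to 60 N. Pads are 19 mm wide; open, the fingers measure 117 mm over their backs; the gripper's body (75 mm by 190 mm) begins 51 mm behind the grasp point.
Start: joints at [-1.39, 0.22, 1.526, -0, 1.395, -0.126], TCP at [0.189, -0.596, 0.223] pointing down, gripper open.
Joint ranges: [-2.98, 2.98], [-0.91, 2.08], [0.09, 2.57], [-1.24, 4.39], [0.2, 2.65], [-2.68, 2.68]. Speed limits (rad/s): [2.57, 2.57, 3.01, 3.14, 3.14, 3.14].

### API

Orientations are given as a 3x3 rotation matrix whose columns are the frame's x, y, z axes.
In Python, from rig import ctrl gives the robot as it stands.
- The arm moves only by the tool servo_tool, never from a script. Its argument "increments" is a list of rows, each a list of 3 entries, a list of its own where there are three numbers: the shift along the tool's x, y, z as a fraction of full scale, then the turn about the tool's z as a fraction of full scale, then the opening, from 0 (shut) to 1 (fully open). A call has 1 to 12 rows; each row is the pose to reach, as a shift and turn from the pose commanded when the call began, along the tool's axes at that moment, turning the shorter way round; what a row does not reach only later rows make up. Full scale, the value 1, is 15 cm for a shift and 180 degrees for a turn. A row lasts 1/12 s, in which the tool goes at most 41.7 mm and 7.16 degrees, less where a joint would pass 70% of its speed; a pose out of reach is approached as far as the arm can. A call with a number of a shift or a turn outside -1 to 1 is refused whole. A call with a gripper value outside its range is refused whole. The fingers move at their own pace and stop on an object; the grip force is fixed at half the most. Time passes only in rows, so rows that repeat a pose let the fingers close. It gives the time, the measured TCP pose, the force, the opening and the grip force at its end, in the units of the state.
- ctrl.state(): the state, without advancing time (a new reading comes with each control period).
- ctrl.read_camera(name): name is "side" or "top" or "wrist"; returns a dict with "image" (420x560x3 uint8, red, green, blue), "z_map" (420x560 float32, m along the optical axis (not along the pixel's ray), 0 where there is no reading), "fx", "fy", "cx", "cy" (pixels), "distortion" ([k1, k2, p1, p2, k3] as OpenCV has them; the pictures are not rectified), "world_to_cam" (4x4, takes a point from world to camera coordinates); the wrist camera has in their place "tool_from_camera" (4x4, takes a point from camera to tool coordinates, whose origin is the TCP and whose axes are the flange's). Camera axes: x right, y up, looking along -z (the intrinsics and any distortion apply to the point x, -y, -z); pixel columns grow to the right and rows downward; lengths in m; the calibration is good to about 2 mm. A picture is of the moment at which its call begins: read the wrist's pose just before it.
- ctrl.hand_in(): hands the job in; it is judged then, once.
The state is a dict: "time": time; "q": joint angles; "dq": joint speeds; "joint_efforts": joint torques, N m; "tool_pos": TCP position; "orientation": TCP orientation; "wrist_force": force on the tool from outside, world axes, zero at the start; "moment": the same for the moment, N m; "opening": finger opening in m; "grip_force": force on a finger pad.
Only numpy, scipy, OpenCV 4.12 (cv2) and the standard library are available. Lean on these libraries where they do the work, as an engineer would, in place of code of your own. Each camera call takes 0.05 s, during which the arm holds its last target. There are 200 camera calls.

### The job

Stack the two boards on the base to dry: lay two thick spacer sticks across the base along its two black lines, centre the long board on them along the base's length, then lay two thin sticks across it straight above the thick ones and centre the short board on top. Lay every spare stick flat on the tray whose glued-on sample strip has the same thickness, and leave everything else on the bench where it is.

Things in the scene. Friction and masses are not known exactly. Their poses are not given: they have to be found in the camera images.
- base_top (a point): centre of the top face of the fixed plywood base, a flat slab 120 mm (its x) by 230 mm (its y, its length) by 18 mm thick lying on the bench; z up. Two thin black lines run right across its top along its x axis, at y = +45 and -45 mm from this point: the stick places
- tray_thick_in (a point): centre of the free part of the flat grey tray for thick sticks: a fixed plate 140 mm (its x) by 130 mm (its y), 6 mm thick, this point on its upper face; no rims, but a sample strip 20 x 20 mm in section is glued along its far (+x) edge; the free part reaches from x = -60 to x = 60 mm and y = -65 to +65 mm from this point. The two trays may change places
- tray_thin_in (a point): centre of the free part of the flat grey tray for thin sticks: a fixed plate 140 mm (its x) by 130 mm (its y), 6 mm thick, this point on its upper face; no rims, but a sample strip 12 x 12 mm in section is glued along its far (+x) edge; the free part reaches from x = -60 to x = 68 mm and y = -65 to +65 mm from this point. The two trays may change places
- thick1_c (a point): centre of a loose thick pine spacer stick, 20 x 20 mm in section, 100 mm long along its x axis, 28 g; lies flat at the start
- thick2_c (a point): centre of a loose thick pine spacer stick, 20 x 20 mm in section, 100 mm long along its x axis, 28 g; lies flat at the start
- thick3_c (a point): centre of a loose thick pine spacer stick, 20 x 20 mm in section, 100 mm long along its x axis, 28 g; lies flat at the start; may be absent
- thin1_c (a point): centre of a loose thin pine spacer stick, 12 x 12 mm in section, 100 mm long along its x axis, 16 g; lies flat at the start
- thin2_c (a point): centre of a loose thin pine spacer stick, 12 x 12 mm in section, 100 mm long along its x axis, 16 g; lies flat at the start
- thin3_c (a point): centre of a loose thin pine spacer stick, 12 x 12 mm in section, 100 mm long along its x axis, 16 g; lies flat at the start; may be absent
- thin4_c (a point): centre of a loose thin pine spacer stick, 12 x 12 mm in section, 100 mm long along its x axis, 16 g; lies flat at the start; may be absent
- long_board_c (a point): centre of the loose long pine board, 210 mm long along its x axis, 60 mm wide (y), 18 mm thick (z), about 126 g; lies flat at the start, left or right
- short_board_c (a point): centre of the loose short pine board, 170 mm long along its x axis, 60 mm wide (y), 18 mm thick (z), about 102 g; lies flat at the start, left or right
- chisel: bystander, to be left alone: a bench chisel with blue handle, about 250 mm long, lying flat beyond the base; origin at its underside
- mallet: bystander, to be left alone: a hammer lying on the right of the bench, about 300 mm long; origin at its underside
- square: bystander, to be left alone: a joiner's try square lying on the left, blade 170 mm, up to 16 mm high; origin at its underside
- glue: bystander, to be left alone: a yellow glue bottle 140 mm tall, standing beyond the base, between it and the right tray; origin at its underside
- tape: bystander, to be left alone: a black tape measure 65 x 32 x 60 mm, standing beyond the left tray; origin at its underside
- setting_block: bystander, to be left alone: a bright steel block 50 x 35 x 22 mm lying between base and left tray on the robot side; origin at its underside
- oilstone: bystander, to be left alone: a dark stone block 50 x 35 x 18 mm lying between base and right tray on the robot side; origin at its underside
Not all that is in view belongs to the job. Leave any pink look-alike of the part that bears thin1_c alone.

How it is judged:
By the outcome, as a careful person would: the job done as asked, in the order asked, and still so for the second after the job is handed in, with the robot touching nothing.
Of thick3, thin3, thin4 only 1 to 3 are there at a start; the rules pass over those that are not, and their reading is None.
At some moment in a run one of short_board, thick3, thin3, thin4 may be knocked a few centimetres aside while the robot is not near it.
Once in a run the grip may slacken for a moment while it holds something.
It also fails if it takes over 210 s, if anything falls off the work surface, if the arm or the gripper's body presses on something with over 40 N, if the wrist force passes 120 N, or if a joint passes its speed limit or range.

## Working session

There is one attempt and no reset: what is moved stays moved. The work goes in short steps, Python scripts to look and compute and a tool call to move; the robot and the scene stay as the last step left them, time stands still between calls to the robot, and variables do not carry over. Pictures are saved under pics/ and viewed, at most 14 in all, crops included, and the job is handed in when it is done.

Besides the shell and the picture viewer there is one more tool, called by a JSON object that holds its "op" and its "data", one argument or row to a line. servo_tool: Moves the arm, as the interface text tells. Its arguments: {"type":"object","properties":{"increments":{"type":"array","items":{"type":"array"}}},"required":["increments"]}

```bash
ls; mkdir -p pics; python3 - <<'E'
from rig import ctrl
import cv2
s=ctrl.state();print(s['time'],s['tool_pos'],s['orientation'],s['opening'])
import numpy as np
for n in ['top','side']:
    c=ctrl.read_camera(n);cv2.imwrite(f'pics/{n}0.png',c['image'][...,::-1]);np.savez(f'{n}0.npz',**c)
    print(n,c['fx'],c['cx'],c['cy'],c['distortion'],c['world_to_cam'],(c['z_map']>0).mean())
c=ctrl.read_camera('wrist');print(c['tool_from_camera'],c['fx'],c['distortion'])
E
```

```text
pics
0.0 [ 0.18861653 -0.59521668  0.2214389 ] [[ 9.53312769e-01  3.01984531e-01 -3.27345683e-04]
 [ 3.01984601e-01 -9.53310957e-01  1.87599733e-03]
 [ 2.54459945e-04 -1.88726556e-03 -9.99998187e-01]] 0.08720568704953918
top 483.55894631045925 274.28426453505494 204.5956387701169 [-0.10646169  0.          0.          0.          0.        ] [[ 1.59452115e-02 -9.99872606e-01  7.22886296e-04  5.10703648e-03]
 [ 9.94731690e-01  1.59364416e-02  1.01266450e-01 -4.95011270e-01]
 [-1.01265070e-01 -8.95637067e-04  9.94859077e-01 -1.61060870e+00]
 [ 0.00000000e+00  0.00000000e+00  0.00000000e+00  1.00000000e+00]] 0.9958971088435374
side 417.718500070974 279.9883755811469 203.48616402273188 [-0.00993505  0.          0.          0.          0.        ] [[ 0.99755514 -0.06970232 -0.00503362 -0.49653394]
 [ 0.03681871  0.4629818   0.88560275 -0.07880736]
 [-0.0593981  -0.88362291  0.46441622 -1.37383478]
 [ 0.          0.          0.          1.        ]] 0.9959736394557823
[[-1.16065776e-03  9.68274562e-01  2.49886026e-01  6.65039449e-02]
 [ 9.99999302e-01  1.06884177e-03  5.03128005e-04 -4.75306244e-04]
 [ 2.20077427e-04  2.49886436e-01 -9.68275127e-01 -1.62911852e-01]
 [ 0.00000000e+00  0.00000000e+00  0.00000000e+00  1.00000000e+00]] 302.1784121179448 [-0.00940711  0.          0.          0.          0.        ]
```

View pics/top0.png

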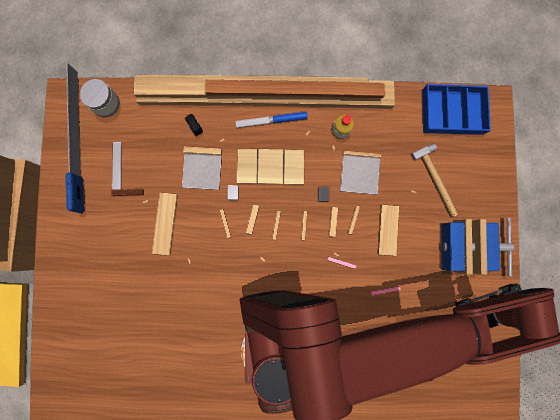

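View pics/side0.png

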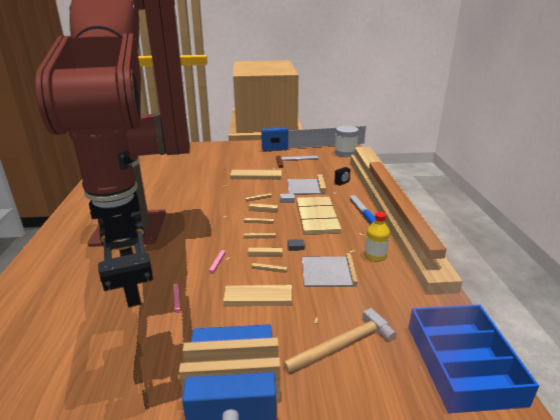

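```bash
cat > h.py <<'E'
import numpy as np, cv2
from rig import ctrl
def grab(name):
    s=ctrl.state(); c=dict(ctrl.read_camera(name))
    if name=='wrist':
        T=np.eye(4);T[:3,:3]=s['orientation'];T[:3,3]=s['tool_pos'];c['c2w']=T@c['tool_from_camera']
    else: c['c2w']=np.linalg.inv(c['world_to_cam'])
    return c
def rays(c,uv):
    K=np.array([[c['fx'],0,c['cx']],[0,c['fy'],c['cy']],[0,0,1.]])
    n=cv2.undistortPoints(np.asarray(uv,float).reshape(-1,1,2),K,np.asarray(c['distortion'],float)).reshape(-1,2)
    return np.c_[n[:,0],-n[:,1],-np.ones(len(n))]
def plane(c,uv,z):
    d=rays(c,uv)@c['c2w'][:3,:3].T; o=c['c2w'][:3,3]
    return o+d*((z-o[2])/d[:,2])[:,None]
def cloud(c):
    h,w=c['z_map'].shape; u,v=np.meshgrid(np.arange(w),np.arange(h))
    r=rays(c,np.c_[u.ravel(),v.ravel()])*c['z_map'].reshape(-1,1)
    P=r@c['c2w'][:3,:3].T+c['c2w'][:3,3]
    return P.reshape(h,w,3)
def rect(p):
    (x,y),(a,b),t=cv2.minAreaRect((p[:,:2]*1000).astype(np.float32))
    if a<b: a,b,t=b,a,t+90
    t=(t+90)%180-90
    return x/1000,y/1000,a,b,t   # centre m, long/short mm, long-axis yaw deg
def pine(img):
    H=cv2.cvtColor(img,cv2.COLOR_RGB2HSV); return H
def blobs(c,mask,minpx=40,z=None):
    n,l,st,ce=cv2.connectedComponentsWithStats(mask.astype(np.uint8))
    P=cloud(c); out=[]
    for i in range(1,n):
        if st[i,4]<minpx: continue
        m=l==i; v,u=np.nonzero(m); zz=np.median(P[m][:,2]) if z is None else z
        pp=plane(c,np.c_[u,v],zz)
        out.append((ce[i].round(0),st[i,4],*np.round(rect(pp),4),round(float(zz),4), np.median(c['image'][m],axis=0)))
    return out
def rel(pos,yaw=None):
    """fractions for a call to bring TCP to pos (m), tool-x yaw (deg, mod 180)"""
    s=ctrl.state();R=np.array(s['orientation'])
    d=R.T@(np.array(pos)-s['tool_pos'])/0.15
    y0=np.degrees(np.arctan2(R[1,0],R[0,0])); t=0
    if yaw is not None: t=-((yaw-y0+90)%180-90)/180
    return np.round(d,3),round(t,4)
def st():
    s=ctrl.state();R=np.array(s['orientation'])
    print('t%.1f'%s['time'],np.round(s['tool_pos'],4),'yaw %.1f'%np.degrees(np.arctan2(R[1,0],R[0,0])),'op %.4f grip %.1f'%(s['opening'],s['grip_force']),'q6 %.2f'%s['q'][5],np.round(s['wrist_force'],1))
E
python3 - <<'E'
from h import *
c=grab('top');P=cloud(c)
print('bench z',np.percentile(P[180:250,200:360,2],[5,25,50,75]))
m=(P[...,2]>.0065)&(P[...,2]<.045)&(P[...,0]>.3)&(P[...,0]<.9); m[:,:140]=0;m[:,410:]=0
for b in blobs(c,m): print(*b)
img=cv2.resize(c['image'][100:280,140:410],None,fx=2.9,fy=2.9,interpolation=cv2.INTER_CUBIC)
cv2.imwrite('pics/crop1.png',img[...,::-1])
E
```

```text
bench z [-0.00673597 -0.00263411  0.00037092  0.00398358]
[276. 102.] 2007 0.8566 0.0439 884.9838 65.0036 -88.3297 0.0371 [140. 104.  72.]
[273. 119.] 506 0.7919 0.0271 250.5919 33.6638 -80.861 0.0187 [126.5 114.  189. ]
[338. 134.] 48 0.7449 -0.2049 58.5412 26.2935 62.2879 0.0286 [88. 85. 78.]
[201. 165.] 807 0.6221 0.2664 145.8857 136.4686 -1.0791 0.0103 [183. 172. 170.]
[270. 166.] 2316 0.6288 0.0266 233.6245 125.3642 -89.0856 0.0173 [228. 193. 141.]
[363. 166.] 470 0.616 -0.2815 142.3689 127.1345 -5.96 0.0099 [183.  170.  169.5]
[233. 192.] 160 0.5365 0.1537 50.6929 38.5721 5.5638 0.0206 [219. 213. 220.]
[324. 194.] 146 0.5348 -0.1543 48.4112 30.8232 0.3485 0.017 [93. 90. 94.]
[164. 224.] 1076 0.4246 0.3865 212.6922 64.243 -6.0077 0.0175 [227. 182. 129.]
[252. 219.] 183 0.4465 0.0888 100.3909 25.8205 -11.6636 0.0196 [236. 195. 139.]
[388. 230.] 919 0.4171 -0.3752 173.9296 69.1679 -0.5321 0.0169 [228. 182. 129.]
[333. 222.] 193 0.4382 -0.1891 106.5242 24.8177 -4.4517 0.0183 [235. 194. 138.]
[354. 220.] 100 0.4499 -0.2586 98.8665 16.1655 -18.3789 0.0122 [224.  177.  125.5]
[225. 223.] 101 0.432 0.1798 101.8255 13.1338 17.0894 0.0113 [232. 187. 132.]
[276. 225.] 87 0.4274 0.0076 98.0169 14.8432 -9.7314 0.0114 [231. 188. 134.]
[304. 225.] 99 0.4284 -0.0874 96.2341 16.2662 -5.1397 0.0116 [232. 187. 133.]
[336. 261.] 59 0.3076 -0.2049 69.6634 11.7554 72.3872 0.0114 [249. 179. 211.]
```

View pics/crop1.png

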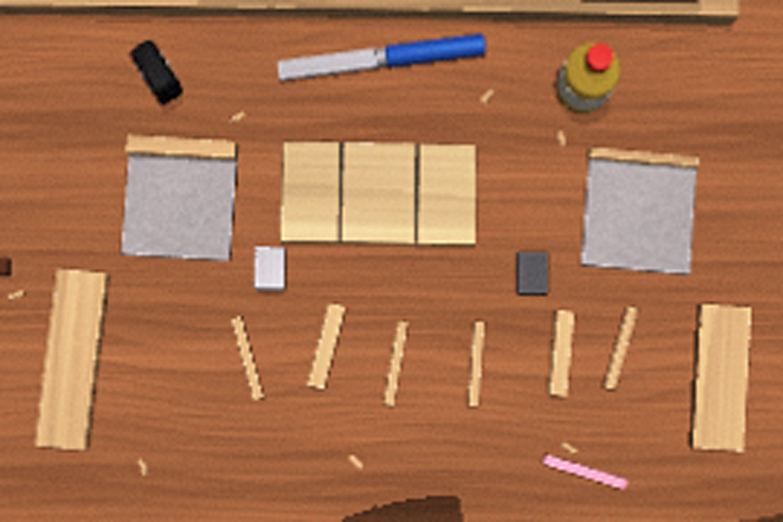

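Crop shows: long board at left (70,360), short board right (722,378), two thick sticks (326,346) and (562,352). Four thin sticks at (247,358), (396,362), (476,363) and (620,347). Pink look-alike (586,471), left alone. Base lines at columns 341 and 416, left tray with the wider strip (180,147), right tray with the narrow one (645,157). I'm moving over them for a wrist view.

{"op": "servo_tool", "data": {
  "increments": [
    [[0.79,-0.79,-0.1],0,1],
    [[0.79,-0.79,-0.1],0,1],
    [[0.79,-0.79,-0.1],0,1],
    [[0.79,-0.79,-0.1],0,1],
    [[0.79,-0.79,-0.1],0,1],
    [[0.79,-0.79,-0.1],0,1]
  ]
}}

```text
time: 0.7
tool_pos: [0.2671, -0.4456, 0.238]
orientation: [[0.952, 0.305, 0.0], [0.305, -0.952, -0.001], [0.0, 0.001, -1.0]]
wrist_force: [-0.2, -0.4, -1.2]
opening: 0.0871
grip_force: 0.0
```

{"op": "servo_tool", "data": {
  "increments": [
    [[0.79,-0.79,-0.1],0,1],
    [[0.79,-0.79,-0.1],0,1],
    [[0.79,-0.79,-0.1],0,1],
    [[0.79,-0.79,-0.1],0,1],
    [[0.79,-0.79,-0.1],0,1],
    [[0.79,-0.79,-0.1],0,1]
  ]
}}

```text
time: 1.2
tool_pos: [0.3439, -0.2979, 0.253]
orientation: [[0.952, 0.305, 0.001], [0.305, -0.952, -0.001], [0.0, 0.001, -1.0]]
wrist_force: [-0.0, -0.9, -0.4]
opening: 0.0871
grip_force: 0.0
```

{"op": "servo_tool", "data": {
  "increments": [
    [[0.79,-0.79,-0.1],0,1],
    [[0.79,-0.79,-0.1],0,1],
    [[0.79,-0.79,-0.1],0,1],
    [[0.79,-0.79,-0.1],0,1],
    [[0.79,-0.79,-0.1],0,1],
    [[0.79,-0.79,-0.1],0,1]
  ]
}}

```text
time: 1.7
tool_pos: [0.421, -0.1497, 0.2676]
orientation: [[0.952, 0.305, -0.0], [0.305, -0.952, -0.001], [-0.0, 0.001, -1.0]]
wrist_force: [0.1, -0.8, 0.4]
opening: 0.0869
grip_force: 0.0
```

{"op": "servo_tool", "data": {
  "increments": [
    [[0.79,-0.79,-0.1],0.098,1],
    [[0.79,-0.79,-0.1],0.098,1],
    [[0.79,-0.79,-0.1],0.098,1],
    [[0.79,-0.79,-0.1],0.098,1],
    [[0.79,-0.79,-0.1],0.098,1],
    [[0.79,-0.79,-0.1],0.098,1],
    [[0.79,-0.79,-0.1],0.098,1],
    [[0.79,-0.79,-0.1],0.098,1]
  ]
}}

```text
time: 2.37
tool_pos: [0.4972, -0.0034, 0.2818]
orientation: [[1.0, -0.004, -0.001], [-0.004, -1.0, -0.001], [-0.001, 0.001, -1.0]]
wrist_force: [-0.3, -0.2, -0.4]
opening: 0.087
grip_force: 0.0
```

```bash
python3 - <<'E'
from h import *
st();c=grab('wrist');np.savez('w1.npz',**c);P=cloud(c)
cv2.imwrite('pics/w1.png',c['image'][...,::-1])
m=(P[...,2]>.0075)&(P[...,2]<.045)
print(np.percentile(P[...,2],[10,30,50,70]))
for b in blobs(c,m,100): print(*b)
E
```

```text
t2.4 [ 0.4972 -0.0034  0.2818] yaw -0.2 op 0.0870 grip 0.0 q6 1.41 [-0.3 -0.2 -0.4]
[1.54822172e-04 1.38852821e-03 1.80859732e-02 3.73625443e-01]
[69. 36.] 2276 0.6694 0.2588 139.1333 34.855 86.9188 0.0265 [220. 190. 151.]
[253.  74.] 16787 0.626 0.0286 229.237 118.0057 89.6813 0.0188 [227. 204. 166.]
[496.  38.] 1294 0.6708 -0.2841 135.5535 18.1615 85.424 0.0184 [210. 180. 142.]
[385. 147.] 988 0.5336 -0.1527 49.4319 37.8038 -0.1865 0.0183 [116. 114. 119.]
[165. 148.] 1013 0.534 0.1529 49.0883 38.826 -0.4813 0.0225 [202. 199. 204.]
[ 19. 192.] 2886 0.4708 0.3755 116.3897 65.7102 -5.6218 0.0186 [222. 192. 152.]
[532. 199.] 2560 0.4557 -0.3762 88.195 68.917 -3.679 0.0183 [220. 190. 150.]
[452. 201.] 565 0.4529 -0.26 88.4349 15.4058 -16.6097 0.0123 [220. 191. 151.]
[217. 209.] 980 0.4446 0.0863 102.1402 21.3898 -13.6333 0.0206 [160. 134. 102.]
[403. 211.] 1137 0.4399 -0.1855 101.5388 25.7128 -5.2708 0.0202 [229. 199. 159.]
[156. 218.] 561 0.4299 0.1794 97.272 14.366 16.9279 0.0127 [222. 192. 152.]
[335. 219.] 543 0.426 -0.088 100.7984 12.7893 -3.5825 0.0125 [206. 177. 139.]
[272. 219.] 508 0.4258 0.0059 100.3414 11.8361 -9.4071 0.0126 [201.  173.  134.5]
```

View pics/w1.png

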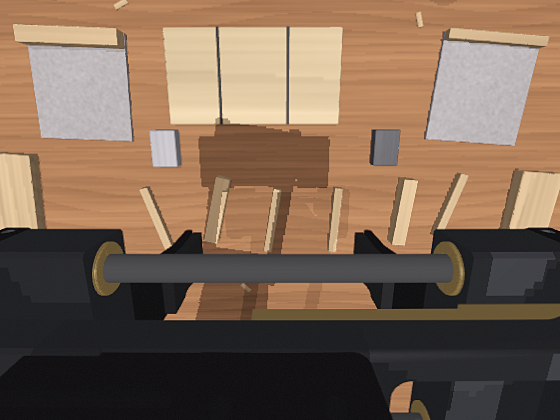

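The wrist view shows the base with its lines at columns 218 and 287. The left tray's strip top is at 26.5 mm (thick), the right's at 18.4 mm (thin). I'm measuring the base, lines and thick sticks at their known heights.

```bash
cat >> h.py <<'E'
def baseinfo(c):
    g=cv2.cvtColor(c['image'],cv2.COLOR_RGB2HSV);P=cloud(c)
    X=plane(c,np.stack(np.meshgrid(np.arange(560),np.arange(420)),-1).reshape(-1,2),.018).reshape(420,560,3)
    roi=(abs(X[...,0]-.626)<.08)&(abs(X[...,1]-.028)<.14)
    dark=roi&(g[...,2]<110)&(abs(P[...,2]-.018)<.006)
    n,l,s,ce=cv2.connectedComponentsWithStats(dark.astype(np.uint8))
    for i in range(1,n):
        if s[i,4]>60: print('line',ce[i].round(),np.round(rect(X[l==i]),4))
    top=(roi&(P[...,2]>.012)&(P[...,2]<.03)&(g[...,2]>170)).astype(np.uint8)
    k=cv2.connectedComponentsWithStats(cv2.morphologyEx(top,cv2.MORPH_CLOSE,np.ones((7,7))))
    i=1+np.argmax(k[2][1:,4]);print('base',np.round(rect(X[k[1]==i]),4))
E
python3 - <<'E'
from h import *
c=dict(np.load('w1.npz'))
baseinfo(c)
print(rel([.4435,.087,.12],-12.5), rel([.439,-.187,.12],-5))
E
```

```text
line [219.  76.] [ 6.263000e-01  7.340000e-02  1.180792e+02  2.979300e+00 -1.930000e-01]
line [288.  75.] [ 6.258000e-01 -1.690000e-02  1.180583e+02  1.365100e+00  1.517000e-01]
base [6.262000e-01 2.870000e-02 2.296281e+02 1.182139e+02 8.968130e+01]
(array([-0.358, -0.601,  1.08 ]), np.float64(0.0682)) (array([-0.381,  1.226,  1.081]), np.float64(0.0265))
```

{"op": "servo_tool", "data": {
  "increments": [
    [[-0.35,-0.6,0.8],0.072,0.6],
    [[-0.35,-0.6,0.8],0.072,0.6],
    [[-0.35,-0.6,0.8],0.072,0.6],
    [[-0.35,-0.6,0.8],0.072,0.6],
    [[-0.35,-0.6,0.8],0.072,0.6],
    [[-0.35,-0.6,0.8],0.072,0.6]
  ]
}}

```text
time: 2.92
tool_pos: [0.4434, 0.0883, 0.161]
orientation: [[0.974, -0.225, -0.003], [-0.225, -0.974, -0.001], [-0.003, 0.001, -1.0]]
wrist_force: [0.6, -0.4, 0.3]
opening: 0.0564
grip_force: 0.0
```

```bash
cat >> h.py <<'E'
def close(zt,near=(0,0),save=None,tol=.0045,rad=.1):
    """wrist look: blobs of height zt, pixels near the top face, in the plane zt"""
    st();c=grab('wrist');P=cloud(c)
    g=cv2.cvtColor(c['image'],cv2.COLOR_RGB2HSV)
    m=(abs(P[...,2]-zt)<tol)&(g[...,2]>90)&(np.hypot(P[...,0]-near[0],P[...,1]-near[1])<rad)
    for b in blobs(c,m,60,zt): print(*b)
    if save: cv2.imwrite(save,c['image'][...,::-1])
    return c
E
python3 - <<'E'
from h import *
close(.02,(.445,.087),'pics/w2.png',.004)
E
```

```text
t2.9 [0.4434 0.0883 0.161 ] yaw -13.0 op 0.0564 grip 0.0 q6 1.82 [ 0.6 -0.4  0.3]
[202. 133.] 379 0.52 0.1502 26.9653 22.0652 -89.5606 0.02 [223. 219. 224.]
[278. 189.] 1870 0.4436 0.0869 99.7795 19.84 -13.5123 0.02 [172. 144. 111.]
```

View pics/w2.png

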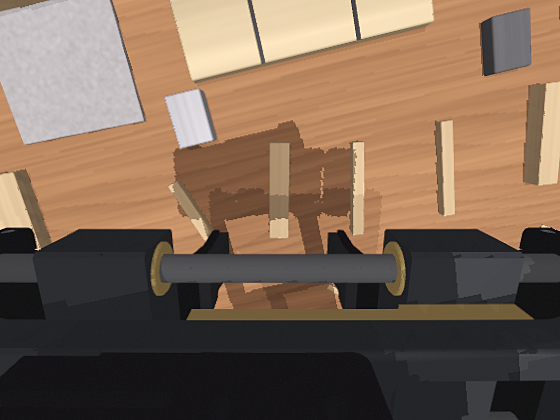

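Stick at (278,189) measures 99.8 x 19.8 mm at 20 mm height: thick, good. I'm descending and gripping.

{"op": "servo_tool", "data": {
  "increments": [
    [[0,0.009,0.3],0,0.5],
    [[0,0.009,0.6],0,0.5],
    [[0,0.009,0.85],0,0.5],
    [[0,0.009,1.0],0,0.5],
    [[0,0.009,1.0],0,0.5]
  ]
}}

```text
time: 3.38
tool_pos: [0.4421, 0.0862, 0.0089]
orientation: [[0.974, -0.228, -0.007], [-0.228, -0.974, -0.001], [-0.007, 0.002, -1.0]]
wrist_force: [-0.4, -0.7, -0.2]
opening: 0.0437
grip_force: 0.0
```

{"op": "servo_tool", "data": {
  "increments": [
    [[0,0,0.045],0,0.5],
    [[0,0,0.045],0,0],
    [[0,0,0.045],0,0],
    [[0,0,0.045],0,0],
    [[0,0,0.045],0,0],
    [[0,0,0.045],0,0],
    [[0,0,0.045],0,0]
  ]
}}

```text
time: 3.97
tool_pos: [0.4461, 0.088, 0.0072]
orientation: [[0.974, -0.225, 0.003], [-0.225, -0.974, -0.0], [0.003, -0.0, -1.0]]
wrist_force: [-1.0, -0.8, 7.8]
opening: 0.0197
grip_force: 30.0
```

{"op": "servo_tool", "data": {
  "increments": [
    [[0,0,-0.15],0,0],
    [[0,0,-0.35],0,0],
    [[0,0,-0.55],0,0],
    [[0,0,-0.55],0,0]
  ]
}}

```text
time: 4.3
tool_pos: [0.4492, 0.0883, 0.0944]
orientation: [[0.974, -0.225, 0.01], [-0.225, -0.974, 0.0], [0.01, -0.003, -1.0]]
wrist_force: [1.7, 1.0, 0.4]
opening: 0.0196
grip_force: 30.0
```

```bash
python3 - <<'E'
from h import *
st(); c=close(.1,(.4436,.087)); print(rel([.626,.0732,.08],-0.1))
E
```

```text
t4.3 [0.4492 0.0883 0.0944] yaw -13.0 op 0.0196 grip 30.0 q6 1.82 [1.7 1.  0.4]
t4.3 [0.4492 0.0883 0.0944] yaw -13.0 op 0.0196 grip 30.0 q6 1.82 [1.7 1.  0.4]
[278. 164.] 79 0.495 0.0775 19.3226 1.0421 76.9563 0.1 [132. 109.  82.]
(array([ 1.179, -0.17 ,  0.09 ]), np.float64(-0.0717))
```

```bash
python3 - <<'E'
from h import *
c=grab('wrist');P=cloud(c);s=ctrl.state();st()
T=(P-s['tool_pos'])@np.array(s['orientation'])  # tool coords
col=c['image'][...,0].astype(int)-c['image'][...,2]
m=(abs(T[...,1])<.014)&(abs(T[...,0])<.07)&(T[...,2]>-.03)&(T[...,2]<.02)&(col>20)
print(m.sum(),np.percentile(T[m],[1,5,50,95,99],axis=0).round(4))
E
```

```text
t4.4 [0.4462 0.0881 0.09  ] yaw -13.0 op 0.0195 grip 30.0 q6 1.82 [ 0.3 -0.2 -0.9]
4484 [[-0.0304 -0.0101 -0.0171]
 [-0.0272 -0.0093 -0.0165]
 [ 0.0213 -0.0001 -0.0155]
 [ 0.0479  0.0087 -0.0142]
 [ 0.0488  0.0095 -0.0019]]
```

{"op": "servo_tool", "data": {
  "increments": [
    [[0.15,-0.02,0],-0.02,0],
    [[0.35,-0.05,0],-0.05,0],
    [[0.6,-0.087,0],-0.0717,0],
    [[0.6,-0.087,0],-0.0717,0]
  ]
}}

```text
time: 4.73
tool_pos: [0.5394, 0.0796, 0.086]
orientation: [[1.0, 0.0, 0.0], [0.0, -1.0, -0.0], [0.0, 0.0, -1.0]]
wrist_force: [-0.1, -0.3, 1.7]
opening: 0.0194
grip_force: 30.0
```

{"op": "servo_tool", "data": {
  "increments": [
    [[0.25,0.02,0],0,0],
    [[0.48,0.04,0],0,0],
    [[0.6,0.05,0],0,0],
    [[0.6,0.05,0],0,0],
    [[0.6,0.05,0],0,0],
    [[0.6,0.05,0],0,0]
  ]
}}

```text
time: 5.23
tool_pos: [0.6233, 0.0729, 0.0865]
orientation: [[1.0, -0.002, -0.004], [-0.002, -1.0, 0.0], [-0.004, -0.0, -1.0]]
wrist_force: [0.7, 0.5, -0.8]
opening: 0.0199
grip_force: 30.0
```

```bash
python3 - <<'E'
from h import *
st(); print(rel([.6272,.0732,.0235],-0.1))
E
```

```text
t5.2 [0.6233 0.0729 0.0865] yaw -0.1 op 0.0199 grip 30.0 q6 1.56 [ 0.7  0.5 -0.8]
(array([ 0.027, -0.002,  0.42 ]), np.float64(-0.0001))
```

{"op": "servo_tool", "data": {
  "increments": [
    [[0.01,0,0.15],0,0],
    [[0.01,0,0.3],0,0],
    [[0.01,0,0.38],0,0],
    [[0.01,0,0.41],0,0],
    [[0.01,0,0.41],0,0],
    [[0.01,0,0.41],0,0]
  ]
}}

```text
time: 5.73
tool_pos: [0.6262, 0.0729, 0.0269]
orientation: [[1.0, -0.002, -0.001], [-0.002, -1.0, 0.0], [-0.001, -0.0, -1.0]]
wrist_force: [0.3, -0.1, -0.3]
opening: 0.0196
grip_force: 30.0
```

```bash
python3 - <<'E'
from h import *
st(); c=grab('wrist');st();P=cloud(c);s=ctrl.state()
T=(P-s['tool_pos'])@np.array(s['orientation'])
col=c['image'][...,0].astype(int)-c['image'][...,2]
m=(abs(T[...,1])<.014)&(abs(T[...,0])<.07)&(T[...,2]>-.03)&(T[...,2]<-.008)&(col>20)
print(m.sum(),np.percentile(T[m],[1,5,50,95,99],axis=0).round(4));print(rel([.6272,.0732,.0225],-0.1))
E
```

```text
t5.7 [0.6262 0.0729 0.0269] yaw -0.1 op 0.0196 grip 30.0 q6 1.56 [ 0.3 -0.1 -0.3]
t5.8 [0.6265 0.0729 0.0272] yaw -0.1 op 0.0198 grip 30.0 q6 1.56 [ 0.6 -0.   0.3]
4366 [[-0.0325 -0.0101 -0.0148]
 [-0.0294 -0.0092 -0.0143]
 [ 0.0185 -0.0001 -0.0134]
 [ 0.0448  0.0087 -0.0123]
 [ 0.0467  0.0095 -0.0116]]
(array([ 0.004, -0.002,  0.031]), np.float64(-0.0))
```

{"op": "servo_tool", "data": {
  "increments": [
    [[0.012,0,0.025],0,0],
    [[0.012,0,0.025],0,0],
    [[0.012,0,0.025],0,0.45],
    [[0.012,0,0.025],0,0.45],
    [[0.012,0,0.025],0,0.45]
  ]
}}

```text
time: 6.2
tool_pos: [0.6287, 0.0727, 0.023]
orientation: [[1.0, -0.002, 0.0], [-0.002, -1.0, -0.0], [0.0, 0.0, -1.0]]
wrist_force: [0.4, -0.3, 0.9]
opening: 0.0323
grip_force: 0.0
```

{"op": "servo_tool", "data": {
  "increments": [
    [[0,0,-0.3],0,0.45],
    [[0,0,-0.6],0,0.5],
    [[0,0,-0.9],0,0.5],
    [[0,0,-0.9],0,0.5]
  ]
}}

```text
time: 6.53
tool_pos: [0.6329, 0.0727, 0.1664]
orientation: [[1.0, -0.002, 0.012], [-0.002, -1.0, -0.0], [0.012, 0.0, -1.0]]
wrist_force: [2.4, -0.0, 1.3]
opening: 0.0424
grip_force: 0.0
```

```bash
python3 - <<'E'
from h import *
c=close(.038,(.6265,.0732)); baseinfo(c); print(rel([.5,-.05,.16],-5),rel([.439,-.187,.16],-5))
E
```

```text
t6.5 [0.6329 0.0727 0.1664] yaw -0.1 op 0.0424 grip 0.0 q6 1.56 [ 2.4 -0.   1.3]
[277. 201.] 1956 0.626 0.0733 99.2888 19.6392 -0.0288 0.038 [175. 147. 114.]
line [363. 197.] [ 6.2570e-01 -1.7000e-02  1.1834e+02  3.6708e+00 -5.0190e-01]
base [6.258000e-01 1.920000e-02 2.106915e+02 1.183436e+02 8.988720e+01]
(array([-0.886,  0.82 ,  0.03 ]), np.float64(0.0271)) (array([-1.291,  1.734,  0.025]), np.float64(0.0271))
```

Thick 1 sits on the line (0.626, 0.0733). Now thick 2.

{"op": "servo_tool", "data": {
  "increments": [
    [[-0.3,0.4,0.01],0,0.6],
    [[-0.65,0.87,0.01],0,0.6],
    [[-0.65,0.87,0.01],0,0.6],
    [[-0.65,0.87,0.01],0,0.6],
    [[-0.65,0.87,0.01],0,0.6]
  ]
}}

```text
time: 7.0
tool_pos: [0.5267, -0.0617, 0.1547]
orientation: [[1.0, -0.006, -0.005], [-0.006, -1.0, -0.001], [-0.004, 0.001, -1.0]]
wrist_force: [1.2, -0.3, -1.1]
opening: 0.0519
grip_force: 0.0
```

{"op": "servo_tool", "data": {
  "increments": [
    [[-0.3,0.4,0.01],0.027,0.6],
    [[-0.6,0.87,0.01],0.027,0.6],
    [[-0.63,0.87,0.01],0.027,0.6],
    [[-0.63,0.87,0.01],0.027,0.6],
    [[-0.63,0.87,0.01],0.027,0.6],
    [[-0.63,0.87,0.01],0.027,0.6],
    [[-0.63,0.87,0.01],0.027,0.6]
  ]
}}

```text
time: 7.58
tool_pos: [0.4362, -0.1876, 0.1545]
orientation: [[0.996, -0.088, -0.0], [-0.088, -0.996, 0.001], [-0.0, -0.001, -1.0]]
wrist_force: [-0.4, 1.1, 0.2]
opening: 0.052
grip_force: 0.0
```

```bash
python3 - <<'E'
from h import *
c=close(.02,(.439,-.187),None,.004); st()
E
```

```text
t7.6 [ 0.4362 -0.1876  0.1545] yaw -5.0 op 0.0520 grip 0.0 q6 1.09 [-0.4  1.1  0.2]
[239. 107.] 796 0.5232 -0.1549 34.2758 28.4144 89.8717 0.02 [137. 135. 140.]
[278. 189.] 1912 0.439 -0.1887 98.6286 19.587 -5.5174 0.02 [174. 146. 113.]
t7.6 [ 0.4365 -0.1872  0.1546] yaw -5.0 op 0.0522 grip 0.0 q6 1.09 [ 0.2 -0.9 -1.1]
```

{"op": "servo_tool", "data": {
  "increments": [
    [[0.017,0.009,0.3],0.003,0.5],
    [[0.017,0.009,0.6],0.003,0.5],
    [[0.017,0.009,0.85],0.003,0.5],
    [[0.017,0.009,0.98],0.003,0.5],
    [[0.017,0.009,0.99],0.003,0.5],
    [[0.017,0.009,0.99],0.003,0.5],
    [[0.017,0.009,0.99],0.003,0],
    [[0.017,0.009,0.99],0.003,0],
    [[0.017,0.009,0.99],0.003,0],
    [[0.017,0.009,0.99],0.003,0],
    [[0.017,0.009,0.99],0.003,0],
    [[0.017,0.009,0.99],0.003,0]
  ]
}}

```text
time: 8.63
tool_pos: [0.4394, -0.19, 0.0077]
orientation: [[0.995, -0.096, 0.002], [-0.096, -0.995, -0.001], [0.002, 0.001, -1.0]]
wrist_force: [-0.3, 1.5, 7.2]
opening: 0.02
grip_force: 30.0
```

{"op": "servo_tool", "data": {
  "increments": [
    [[0,0,-0.15],0,0],
    [[0,0,-0.35],0,0],
    [[0,0,-0.53],0,0],
    [[0,0,-0.55],0,0],
    [[0,0,-0.55],0,0],
    [[0,0,-0.55],0,0],
    [[0,0,-0.55],0,0]
  ]
}}

```text
time: 9.22
tool_pos: [0.4374, -0.1888, 0.0875]
orientation: [[0.995, -0.096, -0.002], [-0.096, -0.995, 0.001], [-0.002, -0.001, -1.0]]
wrist_force: [-0.3, 0.2, 0.3]
opening: 0.0197
grip_force: 30.0
```

```bash
cat >> h.py <<'E'
def held(w=.014,L=.07):
    c=grab('wrist');P=cloud(c);s=ctrl.state();st()
    T=(P-s['tool_pos'])@np.array(s['orientation'])
    col=c['image'][...,0].astype(int)-c['image'][...,2]
    m=(abs(T[...,1])<w)&(abs(T[...,0])<L)&(T[...,2]>-.03)&(T[...,2]<.01)&(col>20)
    top=np.median(T[m][:,2]); m&=abs(T[...,2]-top)<.004
    print('held n',m.sum(),'top tz %.4f'%top,'x',np.percentile(T[m][:,0],[.5,99.5]).round(4),'y',np.percentile(T[m][:,1],[.5,99.5]).round(4))
E
python3 - <<'E'
from h import *
held();print(rel([.627,-.0169,.09]))
E
```

```text
t9.3 [ 0.4374 -0.1887  0.0874] yaw -5.5 op 0.0194 grip 30.0 q6 1.09 [ 0.9 -0.4 -0.7]
held n 4486 top tz -0.0131 x [-0.033  0.049] y [-0.0099  0.0099]
(array([ 1.148, -1.262, -0.019]), 0)
```

{"op": "servo_tool", "data": {
  "increments": [
    [[0.15,-0.16,0],-0.01,0],
    [[0.35,-0.38,0],-0.02,0],
    [[0.574,-0.631,0],-0.03,0],
    [[0.574,-0.631,0],-0.03,0],
    [[0.574,-0.631,0],-0.03,0]
  ]
}}

```text
time: 9.68
tool_pos: [0.5343, -0.1011, 0.0876]
orientation: [[1.0, 0.001, -0.002], [0.001, -1.0, 0.001], [-0.002, -0.001, -1.0]]
wrist_force: [-0.1, -0.7, -1.0]
opening: 0.0197
grip_force: 30.0
```

{"op": "servo_tool", "data": {
  "increments": [
    [[0.2,-0.19,0],0,0],
    [[0.4,-0.38,0],0,0],
    [[0.58,-0.54,0],0,0],
    [[0.632,-0.573,0],0,0],
    [[0.632,-0.573,0.2],0,0],
    [[0.632,-0.573,0.3],0,0],
    [[0.632,-0.573,0.35],0,0],
    [[0.632,-0.573,0.35],0,0],
    [[0.632,-0.573,0.35],0,0],
    [[0.632,-0.573,0.35],0,0]
  ]
}}

```text
time: 10.52
tool_pos: [0.6289, -0.0186, 0.0377]
orientation: [[1.0, -0.003, 0.001], [-0.003, -1.0, -0.0], [0.001, 0.0, -1.0]]
wrist_force: [0.3, 0.1, 0.3]
opening: 0.0195
grip_force: 30.0
```

```bash
python3 - <<'E'
from h import *
held();print(rel([.627,-.0169,.025],-.1))
E
```

```text
t10.6 [ 0.6292 -0.0185  0.0381] yaw -0.2 op 0.0197 grip 30.0 q6 1.42 [ 0.8 -0.2 -0.7]
held n 4481 top tz -0.0124 x [-0.0333  0.0486] y [-0.01    0.0098]
(array([-0.015, -0.011,  0.087]), np.float64(-0.0003))
```

{"op": "servo_tool", "data": {
  "increments": [
    [[-0.015,-0.011,0.05],0,0],
    [[-0.015,-0.011,0.085],0,0],
    [[-0.015,-0.011,0.085],0,0],
    [[-0.015,-0.011,0.085],0,0],
    [[-0.015,-0.011,0.085],0,0.42],
    [[-0.015,-0.011,0.085],0,0.42],
    [[-0.015,-0.011,0.085],0,0.42],
    [[-0.015,-0.011,0.085],0,0.42]
  ]
}}

```text
time: 11.23
tool_pos: [0.6257, -0.016, 0.0234]
orientation: [[1.0, -0.002, -0.001], [-0.002, -1.0, 0.0], [-0.001, -0.0, -1.0]]
wrist_force: [-0.3, -0.1, 0.2]
opening: 0.0345
grip_force: 0.0
```

{"op": "servo_tool", "data": {
  "increments": [
    [[0,0,-0.3],0,0.42],
    [[0,0,-0.6],0,0.5],
    [[0,0,-0.9],0,0.5],
    [[0,0,-1.0],0,0.5],
    [[0,0,-1.0],0,0.5],
    [[0,0,-1.0],0,0.5]
  ]
}}

```text
time: 11.73
tool_pos: [0.6275, -0.0163, 0.1763]
orientation: [[1.0, -0.002, 0.005], [-0.002, -1.0, -0.001], [0.005, 0.001, -1.0]]
wrist_force: [0.3, -0.3, -0.7]
opening: 0.0432
grip_force: 0.0
```

```bash
python3 - <<'E'
from h import *
c=close(.038,(.6265,.03),rad=.12); print(rel([.4246,.3865,.2],-5.5),st())
c=grab('top');P=cloud(c)
m=(P[...,2]>.0065)&(P[...,2]<.045)&(P[...,0]>.3)&(P[...,0]<.56); m[:,:140]=0;m[:,410:]=0
for b in blobs(c,m): print(*b[:8])
E
```

```text
t11.7 [ 0.6275 -0.0163  0.1763] yaw -0.1 op 0.0432 grip 0.0 q6 1.42 [ 0.3 -0.3 -0.7]
[277. 192.] 1857 0.6267 -0.0161 99.2089 19.546 -0.6316 0.038 [175. 147. 114.]
[191. 190.] 1860 0.626 0.0725 99.4205 21.4268 -0.1576 0.038 [173. 145. 112.]
t11.8 [ 0.6261 -0.0161  0.1738] yaw -0.1 op 0.0432 grip 0.0 q6 1.42 [-0.2  0.  -0.7]
(array([-1.348, -2.681, -0.175]), np.float64(0.0299)) None
[233. 192.] 153 0.5361 0.1526 48.012 37.6143 0.9057 0.0217
[323. 194.] 144 0.5347 -0.1543 48.407 30.8145 0.3486 0.017
[164. 224.] 1077 0.4256 0.3862 217.9505 68.0422 -4.9814 0.0176
[388. 230.] 923 0.4154 -0.3783 171.8902 70.2898 -4.3164 0.017
[354. 220.] 88 0.4501 -0.2581 98.7878 17.3753 -17.0951 0.0119
[225. 223.] 99 0.4304 0.1808 99.4541 14.6466 18.1103 0.0116
[304. 224.] 100 0.4317 -0.0907 102.1608 17.0345 0.6017 0.0119
[337. 261.] 60 0.3074 -0.2048 70.4246 14.56 79.4885 0.0115
```

{"op": "servo_tool", "data": {
  "increments": [
    [[-0.2,-0.4,-0.05],0,1],
    [[-0.447,-0.895,-0.05],0,1],
    [[-0.447,-0.895,-0.05],0,1],
    [[-0.447,-0.895,-0.05],0,1],
    [[-0.447,-0.895,-0.05],0,1]
  ]
}}

```text
time: 12.25
tool_pos: [0.5555, 0.1225, 0.1786]
orientation: [[1.0, 0.002, -0.006], [0.002, -1.0, 0.001], [-0.006, -0.001, -1.0]]
wrist_force: [0.6, 0.3, -0.0]
opening: 0.069
grip_force: 0.0
```

{"op": "servo_tool", "data": {
  "increments": [
    [[-0.2,-0.4,-0.05],0,1],
    [[-0.447,-0.895,-0.05],0,1],
    [[-0.447,-0.895,-0.05],0,1],
    [[-0.447,-0.895,-0.05],0,1],
    [[-0.447,-0.895,-0.05],0,1]
  ]
}}

```text
time: 12.67
tool_pos: [0.4894, 0.2559, 0.1867]
orientation: [[1.0, 0.002, -0.004], [0.002, -1.0, 0.0], [-0.004, -0.0, -1.0]]
wrist_force: [-0.0, -0.4, 0.0]
opening: 0.0864
grip_force: 0.0
```

{"op": "servo_tool", "data": {
  "increments": [
    [[-0.2,-0.4,-0.05],0.03,1],
    [[-0.447,-0.895,-0.05],0.03,1],
    [[-0.447,-0.895,-0.05],0.03,1],
    [[-0.447,-0.895,-0.05],0.03,1],
    [[-0.447,-0.895,-0.05],0.03,1],
    [[-0.447,-0.895,-0.05],0.03,1],
    [[-0.447,-0.895,-0.05],0.03,1]
  ]
}}

```text
time: 13.25
tool_pos: [0.426, 0.3856, 0.1948]
orientation: [[0.995, -0.096, -0.002], [-0.096, -0.995, -0.002], [-0.001, 0.002, -1.0]]
wrist_force: [0.1, -0.2, 0.5]
opening: 0.0866
grip_force: 0.0
```

```bash
python3 - <<'E'
from h import *
c=close(.018,(.425,.3865),'pics/w3.png',rad=.15); print(rel([.4246,.3865,.05],-5.5))
E
```

```text
t13.2 [0.426  0.3856 0.1948] yaw -5.5 op 0.0866 grip 0.0 q6 2.27 [ 0.1 -0.2  0.5]
[180.  98.] 454 0.5315 0.4835 33.4434 20.07 -87.6432 0.018 [138.  90.  66.]
[276. 170.] 8599 0.4354 0.3859 185.5673 59.8669 -5.2491 0.018 [174. 147. 113.]
(array([-0.011, -0.008,  0.967]), np.float64(-0.0005))
```

View pics/w3.png

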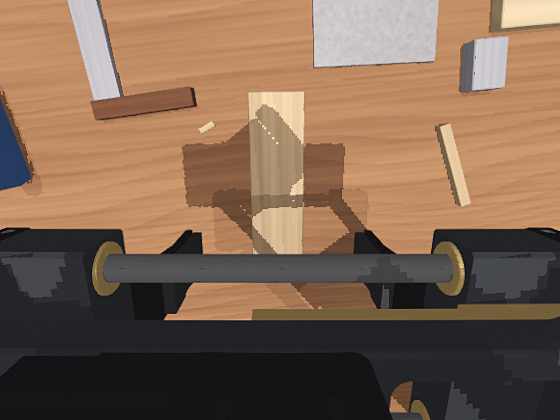

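View: long board from (277,92) to past the pads, its far end visible; width 59.9 mm. Its centre follows from the far end: (0.4235, 0.387).

{"op": "servo_tool", "data": {
  "increments": [
    [[-0.018,-0.008,0.25],0,1],
    [[-0.018,-0.008,0.5],0,1],
    [[-0.018,-0.008,0.75],0,1],
    [[-0.018,-0.008,0.95],0,1],
    [[-0.018,-0.008,1.0],0,1]
  ]
}}

```text
time: 13.72
tool_pos: [0.4204, 0.3841, 0.0401]
orientation: [[0.995, -0.098, -0.008], [-0.099, -0.995, -0.006], [-0.008, 0.007, -1.0]]
wrist_force: [-0.7, -0.7, -0.6]
opening: 0.0869
grip_force: 0.0
```

{"op": "servo_tool", "data": {
  "increments": [
    [[0,0,0.15],0,1],
    [[0,0,0.23],0,1],
    [[0,0,0.23],0,1],
    [[0,0,0.23],0,0],
    [[0,0,0.23],0,0],
    [[0,0,0.23],0,0],
    [[0,0,0.23],0,0],
    [[0,0,0.23],0,0]
  ]
}}

```text
time: 14.38
tool_pos: [0.4238, 0.3889, 0.013]
orientation: [[0.995, -0.096, 0.002], [-0.096, -0.995, 0.001], [0.001, -0.001, -1.0]]
wrist_force: [0.2, -0.3, 0.1]
opening: 0.0619
grip_force: 0.4
```

{"op": "servo_tool", "data": {
  "increments": [
    [[0,0,-0.15],0,0],
    [[0,0,-0.3],0,0],
    [[0,0,-0.5],0,0],
    [[0,0,-0.7],0,0],
    [[0,0,-0.7],0,0],
    [[0,0,-0.7],0,0],
    [[0,0,-0.7],0,0]
  ]
}}

```text
time: 14.97
tool_pos: [0.4227, 0.3882, 0.1163]
orientation: [[0.995, -0.096, -0.001], [-0.096, -0.995, -0.0], [-0.0, 0.0, -1.0]]
wrist_force: [0.0, -0.1, -1.3]
opening: 0.0591
grip_force: 30.0
```

```bash
python3 - <<'E'
from h import *
held(.034,.13)
E
```

```text
t15.0 [0.4221 0.3878 0.1153] yaw -5.5 op 0.0595 grip 30.0 q6 2.27 [-0.6  0.3 -1.7]
held n 26729 top tz -0.0058 x [-0.0373  0.1045] y [-0.0302  0.0289]
```

{"op": "servo_tool", "data": {
  "increments": [
    [[0.05,0.08,0],-0.02,0],
    [[0.15,0.22,0],-0.055,0],
    [[0.27,0.38,0],-0.09,0],
    [[0.38,0.54,0],-0.125,0],
    [[0.47,0.67,0],-0.155,0],
    [[0.528,0.752,0],-0.1767,0],
    [[0.528,0.752,0],-0.1767,0]
  ]
}}

```text
time: 15.6
tool_pos: [0.4913, 0.2655, 0.1146]
orientation: [[0.897, 0.443, -0.003], [0.443, -0.897, -0.002], [-0.004, 0.001, -1.0]]
wrist_force: [-0.1, 0.2, -1.2]
opening: 0.0592
grip_force: 30.0
```

{"op": "servo_tool", "data": {
  "increments": [
    [[0.01,0.15,0],-0.03,0],
    [[0.02,0.33,0],-0.065,0],
    [[0.03,0.52,0],-0.1,0],
    [[0.04,0.7,0],-0.135,0],
    [[0.05,0.86,0],-0.165,0],
    [[0.053,0.917,0],-0.1767,0],
    [[0.053,0.917,0],-0.1767,0]
  ]
}}

```text
time: 16.18
tool_pos: [0.559, 0.1474, 0.1152]
orientation: [[0.531, 0.848, -0.002], [0.848, -0.531, -0.001], [-0.002, -0.002, -1.0]]
wrist_force: [-0.2, 0.6, -1.9]
opening: 0.0597
grip_force: 30.0
```

{"op": "servo_tool", "data": {
  "increments": [
    [[-0.07,0.13,0],-0.03,0],
    [[-0.16,0.29,0],-0.065,0],
    [[-0.25,0.46,0],-0.1,0],
    [[-0.34,0.62,0],-0.135,0],
    [[-0.41,0.75,0],-0.165,0],
    [[-0.439,0.807,0],-0.1767,0],
    [[-0.439,0.807,0],-0.1767,0],
    [[-0.439,0.807,0],-0.1767,0],
    [[-0.439,0.807,0],-0.1767,0]
  ]
}}

```text
time: 16.93
tool_pos: [0.626, 0.0306, 0.1158]
orientation: [[0.003, 1.0, -0.002], [1.0, -0.003, 0.001], [0.001, -0.002, -1.0]]
wrist_force: [-0.8, 0.5, -1.0]
opening: 0.0593
grip_force: 30.0
```

```bash
python3 - <<'E'
from h import *
held(.034,.13); print(rel([.626,.0283,.055],89.9))
E
```

```text
t17.0 [0.6262 0.0306 0.1161] yaw 89.9 op 0.0593 grip 30.0 q6 -0.08 [-0.5  0.3 -0.9]
held n 26714 top tz -0.0045 x [-0.0363  0.1056] y [-0.0316  0.0275]
(array([-0.016, -0.   ,  0.407]), np.float64(-0.0001))
```

{"op": "servo_tool", "data": {
  "increments": [
    [[-0.016,0.006,0.1],0,0],
    [[-0.016,0.006,0.22],0,0],
    [[-0.016,0.006,0.33],0,0],
    [[-0.016,0.006,0.39],0,0],
    [[-0.016,0.006,0.41],0,0],
    [[-0.016,0.006,0.41],0,0],
    [[-0.016,0.006,0.41],0,0],
    [[-0.016,0.006,0.41],0,0]
  ]
}}

```text
time: 17.65
tool_pos: [0.629, 0.0267, 0.0567]
orientation: [[0.002, 1.0, 0.002], [1.0, -0.002, -0.0], [-0.0, 0.002, -1.0]]
wrist_force: [-0.0, -0.5, -0.9]
opening: 0.0592
grip_force: 30.0
```

```bash
python3 - <<'E'
from h import *
held(.034,.13); print(rel([.627,.0283,.0515],89.9))
E
```

```text
t17.7 [0.6291 0.0266 0.0567] yaw 89.9 op 0.0593 grip 30.0 q6 -0.08 [ 0.4  0.  -1.6]
held n 26694 top tz -0.0047 x [-0.0361  0.1058] y [-0.0316  0.0275]
(array([ 0.012, -0.014,  0.035]), np.float64(-0.0))
```

{"op": "servo_tool", "data": {
  "increments": [
    [[0.012,-0.008,0.02],0,0],
    [[0.012,-0.008,0.037],0,0],
    [[0.012,-0.008,0.037],0,0],
    [[0.012,-0.008,0.037],0,0],
    [[0.012,-0.008,0.037],0,1],
    [[0.012,-0.008,0.037],0,1],
    [[0.012,-0.008,0.037],0,1],
    [[0.012,-0.008,0.037],0,1],
    [[0.012,-0.008,0.037],0,1]
  ]
}}

```text
time: 18.45
tool_pos: [0.6267, 0.0283, 0.0494]
orientation: [[0.002, 1.0, -0.0], [1.0, -0.002, 0.0], [0.0, -0.0, -1.0]]
wrist_force: [0.8, 0.5, -0.7]
opening: 0.0829
grip_force: 0.0
```

{"op": "servo_tool", "data": {
  "increments": [
    [[0,0,-0.15],0,1],
    [[0,0,-0.4],0,1],
    [[0,0,-0.7],0,1],
    [[0,0,-1.0],0,1],
    [[0,0,-1.0],0,1],
    [[0,0,-1.0],0,1]
  ]
}}

```text
time: 18.95
tool_pos: [0.6298, 0.0281, 0.205]
orientation: [[0.002, 1.0, 0.009], [1.0, -0.002, -0.001], [-0.001, 0.009, -1.0]]
wrist_force: [0.4, -0.6, -0.4]
opening: 0.087
grip_force: 0.0
```

```bash
python3 - <<'E'
from h import *
c=close(.056,(.6265,.03),'pics/w4.png',rad=.15); close(.038,(.6265,.03),rad=.15); print(rel([.6,.0,.25],0))
E
```

```text
t18.9 [0.6298 0.0281 0.205 ] yaw 89.9 op 0.0870 grip 0.0 q6 -0.08 [ 0.4 -0.6 -0.4]
[274. 166.] 9789 0.6257 0.047 176.7114 59.8915 -89.9573 0.056 [172. 145. 112.]
t19.0 [0.628  0.0282 0.2016] yaw 89.9 op 0.0871 grip 0.0 q6 -0.08 [ 0.1  0.1 -0.9]
[238. 148.] 320 0.5847 0.0733 19.3515 17.1578 88.3498 0.038 [171.5 144.  112. ]
[315. 148.] 321 0.6665 0.0731 18.9355 18.1478 89.8335 0.038 [177. 149. 116.]
[241. 227.] 292 0.5848 -0.0147 20.3771 18.5009 89.7621 0.038 [222. 193. 153.]
[312. 227.] 284 0.6665 -0.0151 20.7908 17.2038 -88.8689 0.038 [225. 195. 155.]
(array([-0.189, -0.177, -0.339]), np.float64(0.4994))
```

View pics/w4.png

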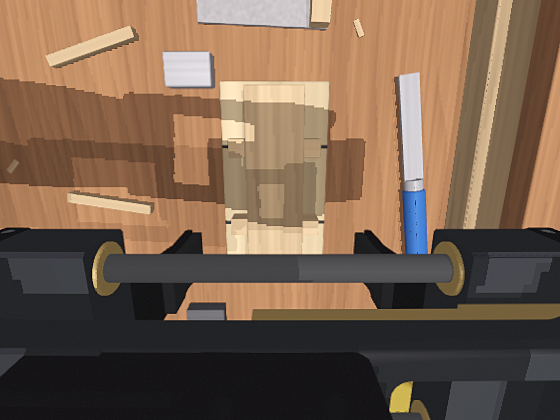

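Long board centred on the sticks (width edges even at columns 245 and 305). Now the thin sticks.

{"op": "servo_tool", "data": {
  "increments": [
    [[-0.01,-0.09,0],0.035,0.7],
    [[-0.02,-0.2,0],0.075,0.6],
    [[-0.03,-0.3,0],0.115,0.6],
    [[-0.04,-0.4,0],0.155,0.6],
    [[-0.06,-0.5,0],0.19,0.6],
    [[-0.07,-0.6,0],0.23,0.6],
    [[-0.073,-0.667,0],0.275,0.6],
    [[-0.073,-0.667,0],0.275,0.6],
    [[-0.073,-0.667,0],0.275,0.6]
  ]
}}

```text
time: 19.8
tool_pos: [0.5256, 0.0176, 0.1976]
orientation: [[0.76, 0.65, -0.003], [0.65, -0.76, 0.0], [-0.002, -0.002, -1.0]]
wrist_force: [-0.4, -0.1, 0.5]
opening: 0.0527
grip_force: 0.0
```

{"op": "servo_tool", "data": {
  "increments": [
    [[-0.08,-0.06,0.05],0.035,0.5],
    [[-0.16,-0.12,0.1],0.075,0.5],
    [[-0.24,-0.18,0.15],0.115,0.5],
    [[-0.32,-0.24,0.2],0.155,0.5],
    [[-0.4,-0.3,0.25],0.19,0.5],
    [[-0.5,-0.35,0.27],0.23,0.5],
    [[-0.555,-0.376,0.27],0.276,0.5],
    [[-0.555,-0.376,0.27],0.276,0.5],
    [[-0.555,-0.376,0.27],0.276,0.5],
    [[-0.555,-0.376,0.27],0.276,0.5]
  ]
}}

```text
time: 20.63
tool_pos: [0.4277, 0.0065, 0.1593]
orientation: [[0.988, -0.156, 0.0], [-0.156, -0.988, 0.0], [0.0, -0.0, -1.0]]
wrist_force: [-0.0, 0.9, 0.6]
opening: 0.0437
grip_force: 0.0
```

```bash
python3 - <<'E'
from h import *
c=close(.012,(.426,-.04),None,.004,rad=.2)
E
```

```text
t20.6 [0.4277 0.0065 0.1593] yaw -9.0 op 0.0437 grip 0.0 q6 1.56 [-0.   0.9  0.6]
[254.  49.] 438 0.5655 0.0086 189.9285 2.8852 -89.9595 0.012 [137. 120.  94.]
[368. 177.] 1184 0.4254 -0.0883 100.014 13.1592 -3.5045 0.012 [244. 215. 174.]
[279. 191.] 1035 0.4252 0.0052 99.925 11.2633 -9.2475 0.012 [177. 150. 116.]
```

{"op": "servo_tool", "data": {
  "increments": [
    [[-0.015,0.011,0.3],0.001,0.45],
    [[-0.015,0.011,0.6],0.001,0.45],
    [[-0.015,0.011,0.85],0.001,0.45],
    [[-0.015,0.011,1.0],0.001,0.45],
    [[-0.015,0.011,1.0],0.001,0.45]
  ]
}}

```text
time: 21.1
tool_pos: [0.4196, 0.0062, 0.0039]
orientation: [[0.987, -0.162, -0.011], [-0.162, -0.987, 0.002], [-0.011, -0.0, -1.0]]
wrist_force: [-0.4, 0.1, -0.2]
opening: 0.0397
grip_force: 0.0
```

{"op": "servo_tool", "data": {
  "increments": [
    [[0,0,0.03],0,0.45],
    [[0,0,0.035],0,0.45],
    [[0,0,0.035],0,0.45],
    [[0,0,0.035],0,0],
    [[0,0,0.035],0,0],
    [[0,0,0.035],0,0],
    [[0,0,0.035],0,0],
    [[0,0,0.035],0,0],
    [[0,0,0.035],0,0]
  ]
}}

```text
time: 21.85
tool_pos: [0.4246, 0.0052, 0.0043]
orientation: [[0.986, -0.164, 0.001], [-0.164, -0.986, -0.0], [0.001, 0.0, -1.0]]
wrist_force: [-0.0, -0.8, 3.3]
opening: 0.0112
grip_force: 30.0
```

{"op": "servo_tool", "data": {
  "increments": [
    [[0,0,-0.15],0,0],
    [[0,0,-0.35],0,0],
    [[0,0,-0.55],0,0],
    [[0,0,-0.75],0,0],
    [[0,0,-0.75],0,0],
    [[0,0,-0.75],0,0],
    [[0,0,-0.75],0,0]
  ]
}}

```text
time: 22.43
tool_pos: [0.424, 0.0053, 0.116]
orientation: [[0.986, -0.164, -0.001], [-0.164, -0.986, 0.0], [-0.001, 0.0, -1.0]]
wrist_force: [-0.8, -0.6, -0.6]
opening: 0.0115
grip_force: 30.0
```

```bash
python3 - <<'E'
from h import *
held(.009)
E
```

```text
t22.5 [0.4234 0.0054 0.1153] yaw -9.5 op 0.0115 grip 30.0 q6 1.56 [-0.2 -0.5 -0.5]
held n 2654 top tz -0.0090 x [-0.0353  0.0507] y [-0.0059  0.006 ]
```

{"op": "servo_tool", "data": {
  "increments": [
    [[0.15,-0.08,0],-0.015,0],
    [[0.33,-0.18,0],-0.03,0],
    [[0.52,-0.28,0],-0.045,0],
    [[0.627,-0.333,0],-0.052,0],
    [[0.627,-0.333,0],-0.052,0]
  ]
}}

```text
time: 22.9
tool_pos: [0.5271, 0.0399, 0.1147]
orientation: [[1.0, 0.0, -0.001], [0.0, -1.0, 0.001], [-0.001, -0.001, -1.0]]
wrist_force: [-0.4, -0.9, -0.1]
opening: 0.0113
grip_force: 30.0
```

{"op": "servo_tool", "data": {
  "increments": [
    [[0.2,-0.07,0],0,0],
    [[0.4,-0.14,0],0,0],
    [[0.58,-0.2,0],0,0],
    [[0.673,-0.226,0],0,0],
    [[0.673,-0.226,0.1],0,0],
    [[0.673,-0.226,0.22],0,0],
    [[0.673,-0.226,0.3],0,0],
    [[0.673,-0.226,0.3],0,0],
    [[0.673,-0.226,0.3],0,0],
    [[0.673,-0.226,0.3],0,0]
  ]
}}

```text
time: 23.73
tool_pos: [0.6262, 0.0726, 0.0717]
orientation: [[1.0, -0.002, -0.0], [-0.002, -1.0, -0.0], [-0.0, 0.0, -1.0]]
wrist_force: [0.7, 0.8, 0.6]
opening: 0.0115
grip_force: 30.0
```

```bash
python3 - <<'E'
from h import *
held(.009);print(rel([.6255,.0732,.0595],-.1))
E
```

```text
t23.8 [0.6268 0.0726 0.0724] yaw -0.1 op 0.0117 grip 30.0 q6 1.56 [ 1.  -0.1  0.1]
held n 2653 top tz -0.0075 x [-0.0366  0.0494] y [-0.0061  0.0057]
(array([-0.009, -0.004,  0.086]), np.float64(-0.0001))
```

{"op": "servo_tool", "data": {
  "increments": [
    [[-0.004,-0.004,0.05],0,0],
    [[-0.004,-0.004,0.08],0,0],
    [[-0.004,-0.004,0.08],0,0],
    [[-0.004,-0.004,0.08],0,0],
    [[-0.004,-0.004,0.08],0,0.35],
    [[-0.004,-0.004,0.08],0,0.35],
    [[-0.004,-0.004,0.08],0,0.35],
    [[-0.004,-0.004,0.08],0,0.35]
  ]
}}

```text
time: 24.45
tool_pos: [0.6254, 0.0734, 0.0591]
orientation: [[1.0, -0.002, -0.001], [-0.002, -1.0, -0.0], [-0.001, 0.0, -1.0]]
wrist_force: [-0.1, -0.3, -0.2]
opening: 0.028
grip_force: 0.0
```

{"op": "servo_tool", "data": {
  "increments": [
    [[0,0,-0.2],0,0.35],
    [[0,0,-0.5],0,0.5],
    [[0,0,-0.8],0,0.5],
    [[0,0,-0.8],0,0.5],
    [[0,0,-0.8],0,0.5]
  ]
}}

```text
time: 24.87
tool_pos: [0.6288, 0.0734, 0.1848]
orientation: [[1.0, -0.002, 0.009], [-0.002, -1.0, -0.0], [0.009, 0.0, -1.0]]
wrist_force: [0.3, 0.7, 0.4]
opening: 0.042
grip_force: 0.0
```

```bash
python3 - <<'E'
from h import *
close(.068,(.6265,.073)); print(rel([.4254,-.0883,.17],-3.5))
E
```

```text
t24.9 [0.6288 0.0734 0.1848] yaw -0.1 op 0.0420 grip 0.0 q6 1.56 [0.3 0.7 0.4]
[277. 198.] 1252 0.6266 0.074 99.945 11.9787 -0.4675 0.068 [167. 141. 109.]
(array([-1.343,  1.08 ,  0.072]), np.float64(0.0189))
```

{"op": "servo_tool", "data": {
  "increments": [
    [[-0.3,0.25,0],0,0.5],
    [[-0.6,0.5,0],0,0.5],
    [[-0.665,0.54,0],0,0.5],
    [[-0.665,0.54,0],0,0.5],
    [[-0.665,0.54,0],0,0.5]
  ]
}}

```text
time: 25.33
tool_pos: [0.5227, -0.0083, 0.1768]
orientation: [[1.0, -0.004, -0.005], [-0.004, -1.0, 0.001], [-0.005, -0.001, -1.0]]
wrist_force: [0.2, 0.5, 0.5]
opening: 0.0434
grip_force: 0.0
```

{"op": "servo_tool", "data": {
  "increments": [
    [[-0.25,0.25,0.05],0.019,0.5],
    [[-0.5,0.5,0.12],0.019,0.5],
    [[-0.665,0.54,0.12],0.019,0.5],
    [[-0.665,0.54,0.12],0.019,0.5],
    [[-0.665,0.54,0.12],0.019,0.5],
    [[-0.665,0.54,0.12],0.019,0.5],
    [[-0.665,0.54,0.12],0.019,0.5]
  ]
}}

```text
time: 25.92
tool_pos: [0.4276, -0.0879, 0.1619]
orientation: [[0.998, -0.061, 0.001], [-0.061, -0.998, 0.0], [0.001, -0.0, -1.0]]
wrist_force: [0.6, -0.5, 0.7]
opening: 0.0436
grip_force: 0.0
```

```bash
python3 - <<'E'
from h import *
close(.012,(.426,-.088),None,.004,rad=.1); print(rel([.4254,-.0883,.01],-3.5))
E
```

```text
t25.9 [ 0.4276 -0.0879  0.1619] yaw -3.5 op 0.0436 grip 0.0 q6 1.25 [ 0.6 -0.5  0.7]
[279. 191.] 1021 0.4253 -0.0892 99.5951 10.9937 -3.7206 0.012 [173. 147. 113.]
(array([-0.015,  0.005,  1.013]), np.float64(0.0003))
```

{"op": "servo_tool", "data": {
  "increments": [
    [[-0.015,0.009,0.3],0.001,0.45],
    [[-0.015,0.009,0.6],0.001,0.45],
    [[-0.015,0.009,0.85],0.001,0.45],
    [[-0.015,0.009,1.0],0.001,0.45],
    [[-0.015,0.009,1.0],0.001,0.45]
  ]
}}

```text
time: 26.38
tool_pos: [0.4196, -0.0868, 0.0061]
orientation: [[0.998, -0.063, -0.01], [-0.063, -0.998, 0.004], [-0.01, -0.004, -1.0]]
wrist_force: [-0.6, 0.4, -0.0]
opening: 0.0393
grip_force: 0.0
```

{"op": "servo_tool", "data": {
  "increments": [
    [[0,0,0.04],0,0.45],
    [[0,0,0.05],0,0.45],
    [[0,0,0.05],0,0.45],
    [[0,0,0.05],0,0],
    [[0,0,0.05],0,0],
    [[0,0,0.05],0,0],
    [[0,0,0.05],0,0],
    [[0,0,0.05],0,0],
    [[0,0,0.05],0,0]
  ]
}}

```text
time: 27.13
tool_pos: [0.4239, -0.0896, 0.0044]
orientation: [[0.998, -0.065, 0.001], [-0.065, -0.998, -0.0], [0.001, 0.0, -1.0]]
wrist_force: [-0.2, 0.5, 2.8]
opening: 0.0114
grip_force: 30.0
```

{"op": "servo_tool", "data": {
  "increments": [
    [[0,0,-0.15],0,0],
    [[0,0,-0.35],0,0],
    [[0,0,-0.55],0,0],
    [[0,0,-0.75],0,0],
    [[0,0,-0.75],0,0],
    [[0,0,-0.75],0,0],
    [[0,0,-0.75],0,0]
  ]
}}

```text
time: 27.72
tool_pos: [0.4233, -0.0893, 0.116]
orientation: [[0.998, -0.065, -0.0], [-0.065, -0.998, 0.0], [-0.0, -0.0, -1.0]]
wrist_force: [-0.2, 0.2, -1.9]
opening: 0.0115
grip_force: 30.0
```

```bash
python3 - <<'E'
from h import *
held(.009)
E
```

```text
t27.8 [ 0.4227 -0.0891  0.1153] yaw -3.7 op 0.0119 grip 30.0 q6 1.24 [-0.1 -0.  -0.6]
held n 2697 top tz -0.0090 x [-0.0353  0.0515] y [-0.0059  0.006 ]
```

{"op": "servo_tool", "data": {
  "increments": [
    [[0.15,-0.07,0],-0.01,0],
    [[0.33,-0.15,0],-0.02,0],
    [[0.52,-0.23,0],-0.02,0],
    [[0.657,-0.286,0],-0.02,0],
    [[0.657,-0.286,0],-0.02,0]
  ]
}}

```text
time: 28.18
tool_pos: [0.5268, -0.0517, 0.1148]
orientation: [[1.0, -0.0, -0.001], [-0.0, -1.0, 0.001], [-0.001, -0.001, -1.0]]
wrist_force: [-0.4, -0.0, -0.1]
opening: 0.0116
grip_force: 30.0
```

{"op": "servo_tool", "data": {
  "increments": [
    [[0.2,-0.07,0],0,0],
    [[0.4,-0.14,0],0,0],
    [[0.58,-0.2,0],0,0],
    [[0.674,-0.243,0],0,0],
    [[0.674,-0.243,0.1],0,0],
    [[0.674,-0.243,0.22],0,0],
    [[0.674,-0.243,0.3],0,0],
    [[0.674,-0.243,0.3],0,0],
    [[0.674,-0.243,0.3],0,0],
    [[0.674,-0.243,0.3],0,0]
  ]
}}

```text
time: 29.02
tool_pos: [0.6258, -0.017, 0.0717]
orientation: [[1.0, -0.002, -0.0], [-0.002, -1.0, 0.0], [-0.0, -0.0, -1.0]]
wrist_force: [-0.2, 0.1, 0.1]
opening: 0.0116
grip_force: 30.0
```

```bash
python3 - <<'E'
from h import *
held(.009);print(rel([.6255,-.0163,.0595],-.1))
E
```

```text
t29.1 [ 0.6264 -0.0171  0.0724] yaw -0.1 op 0.0116 grip 30.0 q6 1.42 [ 0.3 -0.6  0.3]
held n 2697 top tz -0.0075 x [-0.0365  0.0504] y [-0.0062  0.0057]
(array([-0.006, -0.005,  0.086]), np.float64(-0.0001))
```

{"op": "servo_tool", "data": {
  "increments": [
    [[-0.005,-0.004,0.05],0,0],
    [[-0.005,-0.004,0.08],0,0],
    [[-0.005,-0.004,0.08],0,0],
    [[-0.005,-0.004,0.08],0,0],
    [[-0.005,-0.004,0.08],0,0.35],
    [[-0.005,-0.004,0.08],0,0.35],
    [[-0.005,-0.004,0.08],0,0.35],
    [[-0.005,-0.004,0.08],0,0.35]
  ]
}}

```text
time: 29.73
tool_pos: [0.6248, -0.016, 0.0591]
orientation: [[1.0, -0.002, -0.001], [-0.002, -1.0, 0.0], [-0.001, -0.0, -1.0]]
wrist_force: [0.7, -0.8, -0.2]
opening: 0.0274
grip_force: 0.0
```

{"op": "servo_tool", "data": {
  "increments": [
    [[0,0,-0.2],0,0.35],
    [[0,0,-0.5],0,0.5],
    [[0,0,-0.8],0,0.5],
    [[0,0,-0.8],0,0.5],
    [[0,0,-0.8],0,0.5],
    [[0,0,-0.8],0,0.5],
    [[0,0,-0.8],0,0.5]
  ]
}}

```text
time: 30.32
tool_pos: [0.624, -0.016, 0.1775]
orientation: [[1.0, -0.002, -0.003], [-0.002, -1.0, 0.0], [-0.003, -0.0, -1.0]]
wrist_force: [0.1, -0.7, -0.3]
opening: 0.0432
grip_force: 0.0
```

```bash
python3 - <<'E'
from h import *
close(.068,(.6265,.03),rad=.13);c=grab('top');P=cloud(c)
m=(P[...,2]>.0065)&(P[...,2]<.045)&(P[...,0]>.3)&(P[...,0]<.56); m[:,:140]=0;m[:,410:]=0
for b in blobs(c,m): print(*b[:8])
print(rel([.417,-.375,.2],-2))
E
```

```text
t30.3 [ 0.624  -0.016   0.1775] yaw -0.1 op 0.0432 grip 0.0 q6 1.42 [ 0.1 -0.7 -0.3]
[278. 194.] 1370 0.6273 -0.016 99.5198 11.5941 -0.1644 0.068 [170. 143. 110.]
[181. 184.] 1244 0.6363 0.073 80.3875 13.5101 -0.2272 0.068 [169. 142. 109.]
[233. 192.] 155 0.5361 0.1556 48.0146 37.3941 0.9046 0.0215
[323. 194.] 143 0.5347 -0.1525 48.284 34.2322 0.3645 0.0176
[354. 219.] 94 0.4518 -0.2579 101.9715 17.3553 -16.3628 0.0125
[388. 230.] 911 0.4165 -0.3764 172.2577 64.0083 -3.9665 0.0167
[212. 229.] 94 0.4094 0.2239 99.3543 16.3071 18.5334 0.0116
[337. 261.] 60 0.3046 -0.2037 70.7361 18.5526 74.8748 0.0113
(array([-1.375,  2.396, -0.15 ]), np.float64(0.0106))
```

Both thin sticks lie above the thick ones. The left spare thin stick has been knocked to (0.409, 0.224), so I'll measure it again later. Next is the short board.

{"op": "servo_tool", "data": {
  "increments": [
    [[-0.2,0.4,-0.05],0,1],
    [[-0.458,0.8,-0.05],0,1],
    [[-0.458,0.8,-0.05],0,1],
    [[-0.458,0.8,-0.05],0,1],
    [[-0.458,0.8,-0.05],0,1]
  ]
}}

```text
time: 30.83
tool_pos: [0.5541, -0.1386, 0.1856]
orientation: [[1.0, -0.006, -0.003], [-0.006, -1.0, 0.0], [-0.003, -0.0, -1.0]]
wrist_force: [-0.3, 1.2, 0.0]
opening: 0.0692
grip_force: 0.0
```

{"op": "servo_tool", "data": {
  "increments": [
    [[-0.2,0.4,-0.05],0,1],
    [[-0.458,0.8,-0.05],0,1],
    [[-0.458,0.8,-0.05],0,1],
    [[-0.458,0.8,-0.05],0,1],
    [[-0.458,0.8,-0.05],0,1]
  ]
}}

```text
time: 31.25
tool_pos: [0.4863, -0.2577, 0.1937]
orientation: [[1.0, -0.005, -0.001], [-0.005, -1.0, 0.0], [-0.001, -0.0, -1.0]]
wrist_force: [-0.4, 0.3, 0.7]
opening: 0.0864
grip_force: 0.0
```

{"op": "servo_tool", "data": {
  "increments": [
    [[-0.2,0.4,-0.05],0.02,1],
    [[-0.458,0.8,-0.05],0.02,1],
    [[-0.458,0.8,-0.05],0.02,1],
    [[-0.458,0.8,-0.05],0.02,1],
    [[-0.458,0.8,-0.05],0.02,1],
    [[-0.458,0.8,-0.05],0.02,1],
    [[-0.458,0.8,-0.05],0.02,1],
    [[-0.458,0.8,-0.05],0.02,1]
  ]
}}

```text
time: 31.92
tool_pos: [0.4197, -0.3739, 0.2016]
orientation: [[0.998, -0.062, 0.0], [-0.062, -0.998, 0.001], [-0.0, -0.001, -1.0]]
wrist_force: [-0.2, 0.2, 0.1]
opening: 0.0872
grip_force: 0.0
```

```bash
python3 - <<'E'
from h import *
c=close(.018,(.425,-.376),rad=.15)
cl=close(.012,(.45,-.258),None,.004,rad=.08)
E
```

```text
t31.9 [ 0.4197 -0.3739  0.2016] yaw -3.6 op 0.0872 grip 0.0 q6 0.76 [-0.2  0.2  0.1]
[282. 182.] 7166 0.4159 -0.3784 165.0936 59.8595 -3.7537 0.018 [178. 150. 116.]
t32.0 [ 0.4196 -0.3741  0.2017] yaw -3.6 op 0.0867 grip 0.0 q6 0.76 [ 0.4 -0.9 -0.3]
[180. 165.] 946 0.4471 -0.2603 100.1823 13.136 -16.506 0.012 [191.  160.  122.5]
```

{"op": "servo_tool", "data": {
  "increments": [
    [[-0.04,0.03,0.25],0.001,1],
    [[-0.04,0.03,0.5],0.001,1],
    [[-0.04,0.03,0.75],0.001,1],
    [[-0.04,0.03,0.95],0.001,1],
    [[-0.04,0.03,1.0],0.001,1],
    [[-0.04,0.03,1.0],0.001,1]
  ]
}}

```text
time: 32.52
tool_pos: [0.4111, -0.3774, 0.0493]
orientation: [[0.998, -0.067, -0.004], [-0.067, -0.998, 0.005], [-0.004, -0.004, -1.0]]
wrist_force: [0.1, 0.0, 0.8]
opening: 0.0871
grip_force: 0.0
```

{"op": "servo_tool", "data": {
  "increments": [
    [[0,0,0.15],0,1],
    [[0,0,0.28],0,1],
    [[0,0,0.31],0,1],
    [[0,0,0.31],0,1],
    [[0,0,0.31],0,0],
    [[0,0,0.31],0,0],
    [[0,0,0.31],0,0],
    [[0,0,0.31],0,0],
    [[0,0,0.31],0,0],
    [[0,0,0.31],0,0]
  ]
}}

```text
time: 33.35
tool_pos: [0.4125, -0.3802, 0.0062]
orientation: [[0.998, -0.068, 0.001], [-0.068, -0.998, -0.001], [0.001, 0.001, -1.0]]
wrist_force: [-1.3, 0.6, 4.1]
opening: 0.0594
grip_force: 30.0
```

{"op": "servo_tool", "data": {
  "increments": [
    [[0,0,-0.15],0,0],
    [[0,0,-0.3],0,0],
    [[0,0,-0.5],0,0],
    [[0,0,-0.7],0,0],
    [[0,0,-0.85],0,0],
    [[0,0,-0.85],0,0],
    [[0,0,-0.85],0,0],
    [[0,0,-0.85],0,0]
  ]
}}

```text
time: 34.02
tool_pos: [0.4116, -0.3792, 0.1317]
orientation: [[0.998, -0.068, -0.001], [-0.068, -0.998, 0.001], [-0.001, -0.001, -1.0]]
wrist_force: [-0.7, 0.3, -2.0]
opening: 0.0597
grip_force: 30.0
```

```bash
python3 - <<'E'
from h import *
held(.034,.13)
E
```

```text
t34.1 [ 0.4113 -0.3788  0.1311] yaw -3.9 op 0.0597 grip 30.0 q6 0.75 [ 0.2 -0.7 -1.1]
held n 22900 top tz -0.0131 x [-0.0326  0.0856] y [-0.0294  0.0296]
```

{"op": "servo_tool", "data": {
  "increments": [
    [[0.04,-0.1,0],-0.02,0],
    [[0.12,-0.27,0],-0.05,0],
    [[0.21,-0.47,0],-0.085,0],
    [[0.3,-0.68,0],-0.12,0],
    [[0.38,-0.86,0],-0.155,0],
    [[0.415,-0.936,0],-0.1737,0],
    [[0.415,-0.936,0],-0.1737,0]
  ]
}}

```text
time: 34.65
tool_pos: [0.4837, -0.2405, 0.1307]
orientation: [[0.885, 0.465, -0.003], [0.465, -0.885, 0.003], [-0.001, -0.004, -1.0]]
wrist_force: [-1.1, -0.9, -1.8]
opening: 0.0599
grip_force: 30.0
```

{"op": "servo_tool", "data": {
  "increments": [
    [[0.14,-0.1,0],-0.03,0],
    [[0.3,-0.21,0],-0.065,0],
    [[0.47,-0.33,0],-0.1,0],
    [[0.64,-0.44,0],-0.135,0],
    [[0.79,-0.55,0],-0.165,0],
    [[0.84,-0.584,0],-0.1737,0],
    [[0.84,-0.584,0],-0.1737,0]
  ]
}}

```text
time: 35.23
tool_pos: [0.5551, -0.1069, 0.1315]
orientation: [[0.519, 0.855, -0.002], [0.855, -0.519, 0.001], [-0.0, -0.002, -1.0]]
wrist_force: [-0.6, -0.5, -0.9]
opening: 0.0596
grip_force: 30.0
```

{"op": "servo_tool", "data": {
  "increments": [
    [[0.16,-0.01,0],-0.03,0],
    [[0.35,-0.02,0],-0.065,0],
    [[0.55,-0.03,0],-0.1,0],
    [[0.75,-0.04,0],-0.135,0],
    [[0.92,-0.06,0],-0.165,0],
    [[1.0,-0.062,0],-0.1737,0],
    [[1.0,-0.062,0],-0.1737,0],
    [[1.0,-0.062,0],-0.1737,0],
    [[1.0,-0.062,0],-0.1737,0]
  ]
}}

```text
time: 35.98
tool_pos: [0.6247, 0.0227, 0.1324]
orientation: [[0.005, 1.0, -0.001], [1.0, -0.005, -0.001], [-0.001, -0.001, -1.0]]
wrist_force: [0.2, 0.1, -0.9]
opening: 0.0595
grip_force: 30.0
```

```bash
python3 - <<'E'
from h import *
held(.034,.13); print(rel([.627,.0285,.085],89.9))
E
```

```text
t36.0 [0.6248 0.0227 0.1326] yaw 89.7 op 0.0597 grip 30.0 q6 -0.08 [-0.3 -0.1 -2.1]
held n 22906 top tz -0.0122 x [-0.0314  0.0869] y [-0.0315  0.0276]
(array([0.039, 0.015, 0.317]), np.float64(-0.001))
```

{"op": "servo_tool", "data": {
  "increments": [
    [[0.034,0.012,0.08],-0.001,0],
    [[0.034,0.012,0.18],-0.001,0],
    [[0.034,0.012,0.27],-0.001,0],
    [[0.034,0.012,0.32],-0.001,0],
    [[0.034,0.012,0.32],-0.001,0],
    [[0.034,0.012,0.32],-0.001,0],
    [[0.034,0.012,0.32],-0.001,0],
    [[0.034,0.012,0.32],-0.001,0]
  ]
}}

```text
time: 36.7
tool_pos: [0.6281, 0.0297, 0.086]
orientation: [[-0.002, 1.0, 0.002], [1.0, 0.002, -0.0], [-0.0, 0.002, -1.0]]
wrist_force: [-0.4, 0.5, -0.1]
opening: 0.0596
grip_force: 30.0
```

```bash
python3 - <<'E'
from h import *
held(.034,.13); print(rel([.627,.0278,.074],89.9))
E
```

```text
t36.8 [0.628  0.0297 0.086 ] yaw 90.1 op 0.0597 grip 30.0 q6 -0.08 [ 0.4  0.5 -0.9]
held n 22905 top tz -0.0124 x [-0.0313  0.0869] y [-0.0314  0.0277]
(array([-0.013, -0.007,  0.08 ]), np.float64(0.0011))
```

{"op": "servo_tool", "data": {
  "increments": [
    [[-0.012,-0.005,0.04],0.001,0],
    [[-0.012,-0.005,0.075],0.001,0],
    [[-0.012,-0.005,0.08],0.001,0],
    [[-0.012,-0.005,0.08],0.001,0],
    [[-0.012,-0.005,0.08],0.001,0],
    [[-0.012,-0.005,0.08],0.001,1],
    [[-0.012,-0.005,0.08],0.001,1],
    [[-0.012,-0.005,0.08],0.001,1],
    [[-0.012,-0.005,0.08],0.001,1],
    [[-0.012,-0.005,0.08],0.001,1]
  ]
}}

```text
time: 37.58
tool_pos: [0.6263, 0.028, 0.0726]
orientation: [[0.001, 1.0, -0.001], [1.0, -0.001, 0.0], [0.0, -0.001, -1.0]]
wrist_force: [0.2, 0.0, 0.9]
opening: 0.0838
grip_force: 0.0
```

{"op": "servo_tool", "data": {
  "increments": [
    [[0,0,-0.15],0,1],
    [[0,0,-0.4],0,1],
    [[0,0,-0.7],0,1],
    [[0,0,-1.0],0,1],
    [[0,0,-1.0],0,1],
    [[0,0,-1.0],0,1],
    [[0,0,-1.0],0,1],
    [[0,0,-1.0],0,1]
  ]
}}

```text
time: 38.25
tool_pos: [0.6253, 0.0281, 0.2206]
orientation: [[0.001, 1.0, -0.004], [1.0, -0.001, 0.0], [0.0, -0.004, -1.0]]
wrist_force: [-0.0, 1.5, -0.2]
opening: 0.0868
grip_force: 0.0
```

```bash
python3 - <<'E'
from h import *
close(.086,(.6265,.03),'pics/w5.png',rad=.13);close(.056,(.6265,.03),rad=.15); close(.068,(.6265,.03),rad=.13)
E
```

```text
t38.2 [0.6253 0.0281 0.2206] yaw 89.9 op 0.0868 grip 0.0 q6 -0.08 [-0.   1.5 -0.2]
[280. 177.] 8898 0.6252 0.0402 149.8013 59.8541 89.9565 0.086 [168. 141. 109.]
t38.3 [0.6251 0.0281 0.2201] yaw 89.9 op 0.0870 grip 0.0 q6 -0.08 [-0.6  0.3 -0.4]
[280.  95.] 1100 0.6254 0.1267 59.4975 17.471 -0.1721 0.056 [243. 213. 172.]
t38.4 [0.6251 0.0281 0.2201] yaw 89.9 op 0.0871 grip 0.0 q6 -0.08 [0.4 0.2 0.3]
[241. 148.] 203 0.585 0.0741 16.7783 12.178 -0.1495 0.068 [169. 142. 109.]
[320. 149.] 219 0.6664 0.0734 18.6754 11.161 -0.1046 0.068 [168. 141. 108.]
[244. 230.] 175 0.5848 -0.0144 16.8557 12.7964 -0.0413 0.068 [220. 190. 151.]
[318. 230.] 195 0.6664 -0.0151 19.0221 11.6317 -0.0703 0.068 [217. 187. 148.]
```

View pics/w5.png

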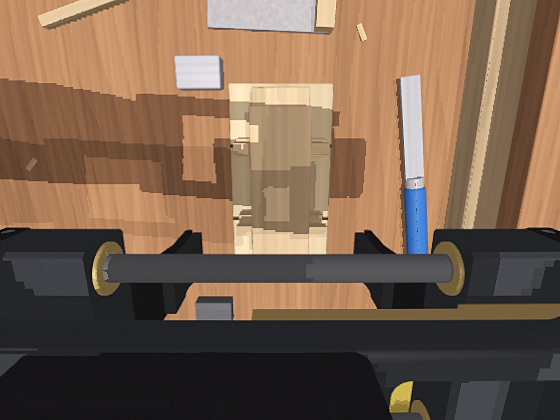

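The picture shows the short board (280,170) centred over the long one, with stick ends even on both sides. Now the two spare thin sticks go to the right (thin) tray.

{"op": "servo_tool", "data": {
  "increments": [
    [[-0.1,-0.06,0],0.03,0.7],
    [[-0.25,-0.15,0],0.07,0.6],
    [[-0.4,-0.25,0],0.11,0.5],
    [[-0.55,-0.33,0],0.15,0.5],
    [[-0.64,-0.395,0],0.185,0.5],
    [[-0.64,-0.395,0],0.197,0.5],
    [[-0.64,-0.395,0],0.197,0.5]
  ]
}}

```text
time: 38.98
tool_pos: [0.5661, -0.0688, 0.2218]
orientation: [[0.584, 0.812, -0.002], [0.812, -0.584, 0.001], [-0.001, -0.002, -1.0]]
wrist_force: [-0.9, 0.7, -0.7]
opening: 0.049
grip_force: 0.0
```

{"op": "servo_tool", "data": {
  "increments": [
    [[-0.13,0.01,0],0.035,0.5],
    [[-0.29,0.02,0],0.074,0.5],
    [[-0.45,0.03,0],0.112,0.5],
    [[-0.6,0.04,0],0.15,0.5],
    [[-0.73,0.05,0],0.185,0.5],
    [[-0.75,0.05,0],0.197,0.5],
    [[-0.75,0.05,0],0.197,0.5]
  ]
}}

```text
time: 39.57
tool_pos: [0.5072, -0.1644, 0.2222]
orientation: [[0.946, 0.324, -0.001], [0.324, -0.946, 0.001], [-0.001, -0.001, -1.0]]
wrist_force: [0.6, -0.3, -0.6]
opening: 0.0435
grip_force: 0.0
```

{"op": "servo_tool", "data": {
  "increments": [
    [[-0.1,0.08,0],0.035,0.5],
    [[-0.22,0.18,0.1],0.074,0.5],
    [[-0.34,0.28,0.2],0.112,0.5],
    [[-0.46,0.38,0.3],0.15,0.5],
    [[-0.56,0.46,0.4],0.185,0.5],
    [[-0.58,0.477,0.4],0.197,0.5],
    [[-0.58,0.477,0.4],0.197,0.5],
    [[-0.58,0.477,0.4],0.197,0.5],
    [[-0.58,0.477,0.4],0.197,0.5]
  ]
}}

```text
time: 40.32
tool_pos: [0.4498, -0.2592, 0.1633]
orientation: [[0.96, -0.28, 0.001], [-0.28, -0.96, -0.0], [0.001, -0.0, -1.0]]
wrist_force: [0.2, 0.7, -0.9]
opening: 0.0437
grip_force: 0.0
```

```bash
python3 - <<'E'
from h import *
c=close(.012,(.447,-.26),None,.004,rad=.1)
c=dict(np.load('w1.npz'));P=cloud(c);g=cv2.cvtColor(c['image'],cv2.COLOR_RGB2HSV)
R=(P[...,0]>.5)&(P[...,0]<.72)
for lo,hi,z in ((-.4,-.17,.018),(-.4,-.17,.006)):
    m=R&(P[...,1]>lo)&(P[...,1]<hi)&(abs(P[...,2]-z)<.005)&((g[...,1]<45) if z<.01 else (g[...,1]>50)&(g[...,2]>180))
    for b in blobs(c,m,300,z): print(z,*b)
E
```

```text
t40.3 [ 0.4498 -0.2592  0.1633] yaw -16.3 op 0.0437 grip 0.0 q6 1.18 [ 0.2  0.7 -0.9]
[279. 190.] 1001 0.4474 -0.2603 98.8896 10.9869 -16.4946 0.012 [173. 146. 112.]
0.018 [498.  36.] 958 0.6739 -0.288 128.9245 11.7858 85.5617 0.018 [213. 183. 144.]
0.006 [480.  92.] 9312 0.6091 -0.2824 138.8388 132.171 -4.3556 0.006 [191. 185. 187.]
```

{"op": "servo_tool", "data": {
  "increments": [
    [[-0.013,0.012,0.3],0.001,0.45],
    [[-0.013,0.012,0.6],0.001,0.45],
    [[-0.013,0.012,0.85],0.001,0.45],
    [[-0.013,0.012,1.0],0.001,0.45],
    [[-0.013,0.012,1.0],0.001,0.45]
  ]
}}

```text
time: 40.78
tool_pos: [0.4429, -0.257, 0.0074]
orientation: [[0.959, -0.284, -0.008], [-0.284, -0.959, 0.007], [-0.01, -0.004, -1.0]]
wrist_force: [-1.2, 0.8, -0.4]
opening: 0.0394
grip_force: 0.0
```

{"op": "servo_tool", "data": {
  "increments": [
    [[0,0,0.05],0,0.45],
    [[0,0,0.058],0,0.45],
    [[0,0,0.058],0,0.45],
    [[0,0,0.058],0,0],
    [[0,0,0.058],0,0],
    [[0,0,0.058],0,0],
    [[0,0,0.058],0,0],
    [[0,0,0.058],0,0],
    [[0,0,0.058],0,0]
  ]
}}

```text
time: 41.53
tool_pos: [0.4467, -0.2612, 0.0047]
orientation: [[0.958, -0.286, 0.0], [-0.286, -0.958, -0.0], [0.001, 0.0, -1.0]]
wrist_force: [0.1, 0.5, 2.9]
opening: 0.0117
grip_force: 30.0
```

{"op": "servo_tool", "data": {
  "increments": [
    [[0,0,-0.15],0,0],
    [[0,0,-0.35],0,0],
    [[0,0,-0.45],0,0],
    [[0,0,-0.45],0,0],
    [[0,0,-0.45],0,0],
    [[0,0,-0.45],0,0]
  ]
}}

```text
time: 42.03
tool_pos: [0.4459, -0.2605, 0.0709]
orientation: [[0.958, -0.286, -0.001], [-0.286, -0.958, 0.001], [-0.001, -0.001, -1.0]]
wrist_force: [-0.2, 0.0, -0.3]
opening: 0.0113
grip_force: 30.0
```

```bash
python3 - <<'E'
from h import *
held(.009)
# tray targets at tray coords (4, +-28) mm
a=np.radians(-4.4);R=np.array([[np.cos(a),-np.sin(a)],[np.sin(a),np.cos(a)]])
for y in(.028,-.028): print(np.array([.6001,-.2823])+R@[.003,y])
E
```

```text
t42.1 [ 0.4456 -0.2603  0.0704] yaw -16.6 op 0.0117 grip 30.0 q6 1.18 [-0.4  0.7 -1.3]
held n 2631 top tz -0.0084 x [-0.0358  0.05  ] y [-0.0055  0.0064]
[ 0.60523929 -0.25461268]
[ 0.60094303 -0.31044763]
```

{"op": "servo_tool", "data": {
  "increments": [
    [[0.12,0,0],-0.02,0],
    [[0.3,0.01,0],-0.045,0],
    [[0.47,0.01,0],-0.068,0],
    [[0.544,0.012,0],-0.068,0],
    [[0.544,0.012,0],-0.068,0]
  ]
}}

```text
time: 42.5
tool_pos: [0.5254, -0.2863, 0.0703]
orientation: [[0.997, -0.076, -0.001], [-0.076, -0.997, 0.001], [-0.001, -0.001, -1.0]]
wrist_force: [-0.8, 0.6, -0.2]
opening: 0.0116
grip_force: 30.0
```

{"op": "servo_tool", "data": {
  "increments": [
    [[0.15,0.04,0],0,0],
    [[0.33,0.08,0],0,0],
    [[0.48,0.12,0],0,0],
    [[0.529,0.126,0],0,0],
    [[0.529,0.126,0.1],0,0],
    [[0.529,0.126,0.25],0,0],
    [[0.529,0.126,0.33],0,0],
    [[0.529,0.126,0.33],0,0],
    [[0.529,0.126,0.33],0,0],
    [[0.529,0.126,0.33],0,0]
  ]
}}

```text
time: 43.33
tool_pos: [0.6015, -0.311, 0.0226]
orientation: [[0.997, -0.077, -0.0], [-0.077, -0.997, -0.0], [-0.0, 0.0, -1.0]]
wrist_force: [0.5, -0.2, -0.2]
opening: 0.0115
grip_force: 30.0
```

```bash
python3 - <<'E'
from h import *
held(.009);print(rel([.601,-.3104,.0096],-4.4))
E
```

```text
t43.4 [ 0.6021 -0.3114  0.0234] yaw -4.4 op 0.0111 grip 30.0 q6 1.05 [0.5 0.7 0.4]
held n 2615 top tz -0.0070 x [-0.0369  0.0489] y [-0.0062  0.0055]
(array([-0.008, -0.006,  0.092]), np.float64(-0.0001))
```

{"op": "servo_tool", "data": {
  "increments": [
    [[-0.006,-0.004,0.05],0,0],
    [[-0.006,-0.004,0.086],0,0],
    [[-0.006,-0.004,0.086],0,0],
    [[-0.006,-0.004,0.086],0,0],
    [[-0.006,-0.004,0.086],0,0.35],
    [[-0.006,-0.004,0.086],0,0.35],
    [[-0.006,-0.004,0.086],0,0.35],
    [[-0.006,-0.004,0.086],0,0.35]
  ]
}}

```text
time: 44.05
tool_pos: [0.6006, -0.3101, 0.0089]
orientation: [[0.997, -0.077, -0.001], [-0.077, -0.997, 0.001], [-0.001, -0.001, -1.0]]
wrist_force: [-0.9, -0.1, 0.3]
opening: 0.0278
grip_force: 0.0
```

{"op": "servo_tool", "data": {
  "increments": [
    [[0,0,-0.2],0,0.35],
    [[0,0,-0.5],0,0.5],
    [[0,0,-0.8],0,0.5],
    [[0,0,-1.0],0,0.5],
    [[0,0,-1.0],0,0.5],
    [[0,0,-1.0],0,0.5],
    [[0,0,-1.0],0,0.5]
  ]
}}

```text
time: 44.63
tool_pos: [0.6006, -0.3101, 0.1589]
orientation: [[0.997, -0.077, -0.001], [-0.077, -0.997, 0.0], [-0.001, -0.0, -1.0]]
wrist_force: [-0.5, -0.5, -0.3]
opening: 0.0431
grip_force: 0.0
```

```bash
python3 - <<'E'
from h import *
close(.018,(.60,-.3),None,.004,rad=.12);c=grab('top');P=cloud(c)
m=(P[...,2]>.0065)&(P[...,2]<.045)&(P[...,0]>.3)&(P[...,0]<.56); m[:,:140]=0;m[:,410:]=0
for b in blobs(c,m): print(*b[:8])
E
```

```text
t44.6 [ 0.6006 -0.3101  0.1589] yaw -4.4 op 0.0431 grip 0.0 q6 1.05 [-0.5 -0.5 -0.3]
[249. 120.] 1725 0.6743 -0.2878 129.9474 11.2642 85.5052 0.018 [233. 203. 163.]
[278. 189.] 1097 0.6016 -0.3109 99.6871 11.2716 -4.6937 0.018 [167. 141. 111.]
[233. 192.] 152 0.536 0.1541 48.2283 34.1081 1.3749 0.0219
[323. 194.] 148 0.533 -0.1528 51.5435 34.3159 0.9651 0.0171
[211. 229.] 96 0.4096 0.2249 98.4192 12.2392 16.8599 0.0119
```

{"op": "servo_tool", "data": {
  "increments": [
    [[-0.17,-0.4,0],0,0.5],
    [[-0.387,-0.863,0],0,0.5],
    [[-0.387,-0.863,0],0,0.5],
    [[-0.387,-0.863,0],0,0.5],
    [[-0.387,-0.863,0],0,0.5]
  ]
}}

```text
time: 45.15
tool_pos: [0.5505, -0.1723, 0.1567]
orientation: [[0.997, -0.073, -0.005], [-0.073, -0.997, 0.003], [-0.005, -0.003, -1.0]]
wrist_force: [0.5, -0.2, -0.6]
opening: 0.0439
grip_force: 0.0
```

{"op": "servo_tool", "data": {
  "increments": [
    [[-0.19,-0.43,0],0,0.5],
    [[-0.387,-0.863,0],0,0.5],
    [[-0.387,-0.863,0],0,0.5],
    [[-0.387,-0.863,0],0,0.5],
    [[-0.387,-0.863,0],0,0.5]
  ]
}}

```text
time: 45.57
tool_pos: [0.5031, -0.0404, 0.1577]
orientation: [[0.997, -0.074, -0.003], [-0.074, -0.997, 0.002], [-0.004, -0.001, -1.0]]
wrist_force: [-0.1, 0.3, 0.1]
opening: 0.0436
grip_force: 0.0
```

{"op": "servo_tool", "data": {
  "increments": [
    [[-0.19,-0.43,0],0,0.5],
    [[-0.387,-0.863,0],0,0.5],
    [[-0.387,-0.863,0],0,0.5],
    [[-0.387,-0.863,0],0,0.5],
    [[-0.387,-0.863,0],0,0.5]
  ]
}}

```text
time: 45.98
tool_pos: [0.4561, 0.0921, 0.1584]
orientation: [[0.997, -0.074, -0.002], [-0.074, -0.997, 0.001], [-0.002, -0.0, -1.0]]
wrist_force: [-0.2, -0.1, -0.1]
opening: 0.0429
grip_force: 0.0
```

{"op": "servo_tool", "data": {
  "increments": [
    [[-0.19,-0.43,0],-0.03,0.5],
    [[-0.387,-0.863,0],-0.07,0.5],
    [[-0.387,-0.863,0],-0.119,0.5],
    [[-0.387,-0.863,0],-0.119,0.5],
    [[-0.387,-0.863,0],-0.119,0.5],
    [[-0.387,-0.863,0],-0.119,0.5],
    [[-0.387,-0.863,0],-0.119,0.5],
    [[-0.387,-0.863,0],-0.119,0.5]
  ]
}}

```text
time: 46.65
tool_pos: [0.4101, 0.2221, 0.1591]
orientation: [[0.957, 0.29, -0.0], [0.29, -0.957, -0.001], [-0.001, 0.001, -1.0]]
wrist_force: [-0.5, 0.5, -0.2]
opening: 0.0435
grip_force: 0.0
```

```bash
python3 - <<'E'
from h import *
close(.012,(.41,.224),None,.004,rad=.1)
E
```

```text
t46.6 [0.4101 0.2221 0.1591] yaw 16.9 op 0.0435 grip 0.0 q6 1.60 [-0.5  0.5 -0.2]
[275. 191.] 1054 0.4063 0.225 98.8799 11.4229 16.9045 0.012 [180. 153. 119.]
```

{"op": "servo_tool", "data": {
  "increments": [
    [[-0.017,-0.024,0.3],0,0.45],
    [[-0.017,-0.024,0.6],0,0.45],
    [[-0.017,-0.024,0.85],0,0.45],
    [[-0.017,-0.024,1.0],0,0.45],
    [[-0.017,-0.024,1.0],0,0.45]
  ]
}}

```text
time: 47.12
tool_pos: [0.401, 0.2235, 0.0037]
orientation: [[0.957, 0.291, -0.011], [0.291, -0.957, -0.004], [-0.011, 0.001, -1.0]]
wrist_force: [-0.3, -0.8, -0.9]
opening: 0.0393
grip_force: 0.0
```

{"op": "servo_tool", "data": {
  "increments": [
    [[0,0,0.03],0,0.45],
    [[0,0,0.033],0,0.45],
    [[0,0,0.033],0,0.45],
    [[0,0,0.033],0,0],
    [[0,0,0.033],0,0],
    [[0,0,0.033],0,0],
    [[0,0,0.033],0,0],
    [[0,0,0.033],0,0],
    [[0,0,0.033],0,0]
  ]
}}

```text
time: 47.87
tool_pos: [0.4059, 0.2265, 0.0048]
orientation: [[0.956, 0.293, 0.001], [0.293, -0.956, 0.0], [0.001, 0.0, -1.0]]
wrist_force: [-0.4, 0.5, 2.5]
opening: 0.0115
grip_force: 30.0
```

{"op": "servo_tool", "data": {
  "increments": [
    [[0,0,-0.15],0,0],
    [[0,0,-0.35],0,0],
    [[0,0,-0.45],0,0],
    [[0,0,-0.45],0,0],
    [[0,0,-0.45],0,0],
    [[0,0,-0.45],0,0]
  ]
}}

```text
time: 48.37
tool_pos: [0.405, 0.2262, 0.0711]
orientation: [[0.956, 0.293, -0.001], [0.293, -0.956, -0.0], [-0.001, 0.0, -1.0]]
wrist_force: [-0.4, -0.1, 0.2]
opening: 0.0112
grip_force: 30.0
```

```bash
python3 - <<'E'
from h import *
held(.009)
E
```

```text
t48.4 [0.4046 0.226  0.0706] yaw 17.0 op 0.0115 grip 30.0 q6 1.61 [-0.4 -0.1 -0.8]
held n 2619 top tz -0.0083 x [-0.0358  0.0498] y [-0.0066  0.0053]
```

{"op": "servo_tool", "data": {
  "increments": [
    [[-0.02,0.12,0],0.02,0],
    [[-0.06,0.35,0],0.05,0],
    [[-0.1,0.6,0],0.085,0],
    [[-0.13,0.83,0],0.119,0],
    [[-0.146,0.931,0],0.119,0],
    [[-0.146,0.931,0],0.119,0]
  ]
}}

```text
time: 48.92
tool_pos: [0.4251, 0.0837, 0.0707]
orientation: [[0.997, -0.081, -0.002], [-0.081, -0.997, -0.001], [-0.002, 0.001, -1.0]]
wrist_force: [-1.0, 0.4, -0.1]
opening: 0.0114
grip_force: 30.0
```

{"op": "servo_tool", "data": {
  "increments": [
    [[0.05,0.22,0],0,0],
    [[0.1,0.47,0],0,0],
    [[0.16,0.72,0],0,0],
    [[0.205,0.92,0],0,0],
    [[0.205,0.92,0],0,0]
  ]
}}

```text
time: 49.33
tool_pos: [0.4463, -0.057, 0.0715]
orientation: [[0.997, -0.08, 0.0], [-0.08, -0.997, -0.001], [0.0, 0.001, -1.0]]
wrist_force: [0.4, -0.4, 1.4]
opening: 0.0116
grip_force: 30.0
```

{"op": "servo_tool", "data": {
  "increments": [
    [[0.07,0.21,0],0,0],
    [[0.14,0.43,0],0,0],
    [[0.21,0.66,0],0,0],
    [[0.266,0.849,0],0,0],
    [[0.266,0.849,0],0,0]
  ]
}}

```text
time: 49.75
tool_pos: [0.477, -0.1868, 0.0716]
orientation: [[0.997, -0.079, 0.001], [-0.079, -0.997, -0.002], [0.001, 0.001, -1.0]]
wrist_force: [-0.0, -0.4, 0.8]
opening: 0.0117
grip_force: 30.0
```

{"op": "servo_tool", "data": {
  "increments": [
    [[0.2,0.09,0],0,0],
    [[0.42,0.19,0],0,0],
    [[0.64,0.29,0],0,0],
    [[0.84,0.38,0],0,0],
    [[0.904,0.402,0],0,0],
    [[0.904,0.402,0.1],0,0],
    [[0.904,0.402,0.25],0,0],
    [[0.904,0.402,0.33],0,0],
    [[0.904,0.402,0.33],0,0],
    [[0.904,0.402,0.33],0,0],
    [[0.904,0.402,0.33],0,0]
  ]
}}

```text
time: 50.67
tool_pos: [0.6062, -0.2534, 0.0227]
orientation: [[0.997, -0.076, -0.0], [-0.076, -0.997, 0.0], [-0.0, -0.0, -1.0]]
wrist_force: [-0.1, -0.1, -0.0]
opening: 0.0115
grip_force: 30.0
```

```bash
python3 - <<'E'
from h import *
held(.009);print(rel([.6052,-.2546,.0096],-4.4))
E
```

```text
t50.7 [ 0.6068 -0.2539  0.0235] yaw -4.4 op 0.0118 grip 30.0 q6 1.13 [0.1 0.4 0.6]
held n 2602 top tz -0.0069 x [-0.0369  0.0487] y [-0.0064  0.0053]
(array([-0.01 ,  0.005,  0.093]), np.float64(0.0001))
```

{"op": "servo_tool", "data": {
  "increments": [
    [[-0.007,0.005,0.05],0,0],
    [[-0.007,0.005,0.087],0,0],
    [[-0.007,0.005,0.087],0,0],
    [[-0.007,0.005,0.087],0,0],
    [[-0.007,0.005,0.087],0,0.35],
    [[-0.007,0.005,0.087],0,0.35],
    [[-0.007,0.005,0.087],0,0.35],
    [[-0.007,0.005,0.087],0,0.35]
  ]
}}

```text
time: 51.38
tool_pos: [0.6048, -0.2544, 0.0089]
orientation: [[0.997, -0.077, -0.001], [-0.077, -0.997, 0.001], [-0.001, -0.0, -1.0]]
wrist_force: [-0.1, 0.1, -0.2]
opening: 0.0274
grip_force: 0.0
```

{"op": "servo_tool", "data": {
  "increments": [
    [[0,0,-0.2],0,0.35],
    [[0,0,-0.5],0,0.4],
    [[0,0,-0.8],0,0.4],
    [[0,0,-1.0],0,0.4],
    [[0,0,-1.0],0,0.4],
    [[0,0,-1.0],0,0.4],
    [[0,0,-1.0],0,0.4]
  ]
}}

```text
time: 51.97
tool_pos: [0.6049, -0.2545, 0.1589]
orientation: [[0.997, -0.077, -0.001], [-0.077, -0.997, 0.0], [-0.001, -0.0, -1.0]]
wrist_force: [-0.1, -0.3, -0.5]
opening: 0.0349
grip_force: 0.0
```

{"op": "servo_tool", "data": {
  "increments": [
    [[-0.4,0,-0.4],0,0.4],
    [[-0.8,0,-0.8],0,0.4],
    [[-0.8,0,-0.8],0,0.4],
    [[-0.8,0,-0.8],0,0.4],
    [[-0.8,0,-0.8],0,0.4],
    [[-0.8,0,-0.8],0,0.4],
    [[-0.8,0,-0.8],0,0.4]
  ]
}}

```text
time: 52.55
tool_pos: [0.485, -0.2451, 0.2774]
orientation: [[0.997, -0.077, -0.002], [-0.077, -0.997, 0.002], [-0.002, -0.001, -1.0]]
wrist_force: [0.2, 1.1, -1.1]
opening: 0.0347
grip_force: 0.0
```

```bash
python3 - <<'E'
from h import *
c=close(.018,(.60,-.28),'pics/w6.png',.004,rad=.12)
close(.086,(.626,.028),rad=.15)
c=grab('top');cv2.imwrite('pics/top9.png',cv2.resize(c['image'][90:290,130:420],None,fx=2.7,fy=2.7,interpolation=cv2.INTER_CUBIC)[...,::-1])
E
```

```text
t52.5 [ 0.485  -0.2451  0.2774] yaw -4.4 op 0.0347 grip 0.0 q6 1.03 [ 0.2  1.1 -1.1]
[301.  23.] 1172 0.673 -0.2881 129.4676 13.5373 85.5888 0.018 [234. 204. 164.]
[321.  81.] 763 0.6014 -0.3104 98.1971 12.4084 -4.7148 0.018 [245. 215. 173.]
[278.  80.] 759 0.6052 -0.2551 97.0256 11.7777 -4.664 0.018 [245. 215. 174.]
t52.6 [ 0.485  -0.2449  0.2767] yaw -4.4 op 0.0347 grip 0.0 q6 1.03 [-0.3  0.2 -0.1]
[48. 74.] 5816 0.6257 0.0014 118.7315 61.1001 89.6664 0.086 [238. 208. 168.]
```

View pics/top9.png

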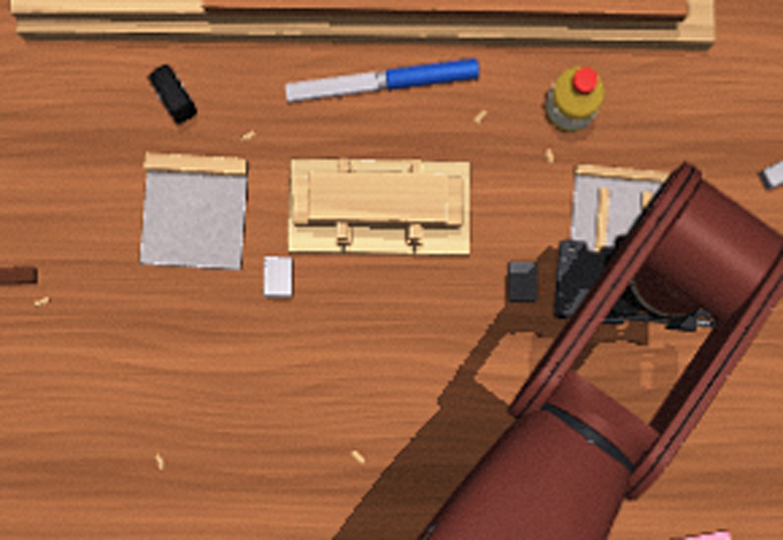

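View pics/w6.png

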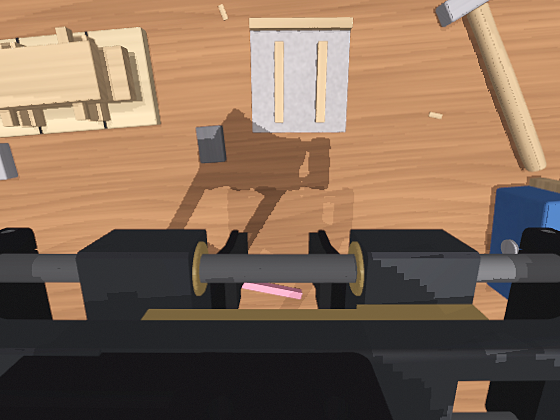

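The top view shows the full stack on the base (380,205), the left tray empty, and the bystanders where they were. The wrist view shows both thin spares flat on the thin tray (279,80) and (321,80), with no loose sticks left.

```bash
python3 -c "
from rig import ctrl
print(ctrl.hand_in())"
```

```text
the job is handed in; nothing more can be done
None
```

The job is handed in, with no verdict returned: both boards are stacked on the base with the thin sticks straight above the thick ones, the two spare thin sticks are on the thin tray, there was no spare thick stick, and nothing else was moved.

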